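Put the shoe-care shelf in order

ROBOT

A 6-joint arm with a two-finger parallel gripper is mounted at the origin on the work surface. World frame = base frame: x ahead of the robot, y to its left, z up, the work surface at z = 0. Lengths are in m, angles in rad, forces in N, time in s.
With the tool pointing down it reaches from about 0.375 to 0.9 m from the base axis. Payload 3.1 kg.
Tool frame: the origin (TCP) lies between the finger pads; the fingertips stand 8 mm ahead of it and the grasp point (between the pads) lies 11 mm behind it; z points along the fingers, y is the line along which they close (so a half turn about z gives the same grasp; the last joint's range is limited). The gripper opens to 87 mm and grips with 3 to 60 N. Pads are 19 mm wide; open, the fingers measure 117 mm over their backs; the gripper's body (75 mm by 190 mm) begins 51 mm behind the grasp point.
Start: joints at [1.071, 0.527, 1.433, -0, 1.181, -0.178], TCP at [0.198, 0.593, 0.204] pointing down, gripper open.
Joint ranges: [-3.08, 3.08], [-0.75, 2.2], [0.22, 2.44], [-1.43, 4.57], [0, 2.65], [-2.85, 2.85]. Speed limits (rad/s): [2.79, 2.79, 3.14, 3.14, 3.14, 3.14].

INTERFACE

Orientations are given as a unit quaternion [x, y, z, w].
In Python, from rig import robot gives the robot as it stands.
- The arm moves only by the tool move_arm, never from a script. Its argument "motion" is text: rows parted by semicolons, each of 5 numbers parted by spaces: the opening, from -1 (shut) to 1 (fully open), then the shift along the tool's x, y, z normalised to -1 to 1, where 1 is 0.2 m, then the turn about the tool's z normalised to -1 to 1, where 1 is pi rad. A call has 1 to 12 rows; each row is the pose to reach, as a shift and turn from the pose commanded when the call began, along the tool's axes at that moment, turning the shorter way round; what a row does not reach only later rows make up. A row lasts 1/12 s, in which the tool goes at most 41.7 mm and 7.16 degrees, less where a joint would pass 70% of its speed; a pose out of reach is approached as far as the arm can. A call with a number of a shift or a turn outside -1 to 1 is refused whole. A call with a gripper value outside its range is refused whole. The fingers move at their own pace and stop on an object; "newtons" is the grip in N (left out, the last holds). Time passes only in rows, so rows that repeat a pose let the fingers close. It gives the time, the measured TCP pose, the force, the opening and the grip force at its end, in the units of the state.
- robot.get_obs(): the state, without advancing time (a new reading comes with each control period).
- robot.camera(name): name is "side" or "top" or "wrist"; returns (picture, depth): 384x512x3 uint8, red, green, blue; 384x512 float32, m along the optical axis (not along the pixel's ray), 0 where there is no reading.
- robot.camera_model(name): a dict with "mtx" (3x3 intrinsics, pixels), "position" and "attitude" of the camera in the world. Camera axes: x right, y down, z forward; pixel columns grow to the right and rows downward; lengths in m; the calibration is good to about 2 mm. The wrist camera is an equidistant fisheye: a pixel r from the principal point sees the ray r / f radians off the axis. A picture is of the moment at which its call begins: read the wrist's pose just before it. camera_model takes no time and is no camera call; for the wrist camera it gives the pose at the moment of the call.
- robot.hand_in(): hands the job in; it is judged then, once.
The state is a dict: "time": time; "q": joint angles; "joint_velocities": joint speeds; "joint_torque": joint torques, N m; "position": TCP position; "tool_rot": TCP orientation; "ft_force": force on the tool from outside, world axes, zero at the start; "moment": the same for the moment, N m; "grip_width": finger opening in m; "grip_force": force on a finger pad.
Only numpy, scipy, OpenCV 4.12 (cv2) and the standard library are available. Lean on these libraries where they do the work, as an engineer would, in place of code of your own. Each camera call takes 0.05 s, during which the arm holds its last target. There are 200 camera calls.

TASK

Put the shoe-care shelf in order: stand every long tool that lies on the shelf (three or four of them: brushes and a shoehorn) head up in the rack, one to a cup and right down on the cup's floor; turn the glass spray bottle and the polish jar so that each stands in the middle of one of the two printed bays with its orange tag squarely facing the tag reader's window; and push the open top drawer fully shut. Never tip the glass bottle over, and leave the other things on the shelf where they are.

Things in the scene. Friction and masses are not known exactly. Their poses are not given: they have to be found in the camera images.
- horn: shoehorn, dark handle, brass butt block, brass blade 34 wide, 5 thick, 10 mm below the axis (-z). 180 mm long, 50 to 125 g; may be absent. Origin mid-length on the handle axis (13 mm up as it first lies, z up), +x to the head. From x = -90: butt, a 26 mm cube; handle 18 (y) by 16 (z) mm up to x = +34; head, at most 34 wide, 26 thick, to +90
- horn_butt (a point): centre of the butt face of horn (x = -90 mm), the end that goes down into a cup
- brush_a: long shoe brush, pale handle, red butt block, black bristles. 180 mm long, 50 to 125 g; may be absent. Origin mid-length on the handle axis (13 mm up as it first lies, z up), +x to the head. From x = -90: butt, a 26 mm cube; handle 18 (y) by 16 (z) mm up to x = +34; head, at most 34 wide, 26 thick, to +90
- brush_a_butt (a point): centre of the butt face of brush_a (x = -90 mm), the end that goes down into a cup
- brush_b: long shoe brush, brown handle, blue butt block, cream bristles. 180 mm long, 50 to 125 g; may be absent. Origin mid-length on the handle axis (13 mm up as it first lies, z up), +x to the head. From x = -90: butt, a 26 mm cube; handle 18 (y) by 16 (z) mm up to x = +34; head, at most 34 wide, 26 thick, to +90
- brush_b_butt (a point): centre of the butt face of brush_b (x = -90 mm), the end that goes down into a cup
- brush_c: long shoe brush, pale handle, green butt block, brown bristles. 180 mm long, 50 to 125 g; may be absent. Origin mid-length on the handle axis (13 mm up as it first lies, z up), +x to the head. From x = -90: butt, a 26 mm cube; handle 18 (y) by 16 (z) mm up to x = +34; head, at most 34 wide, 26 thick, to +90
- brush_c_butt (a point): centre of the butt face of brush_c (x = -90 mm), the end that goes down into a cup
- rack: fixed rack: four clear square steel-rimmed cups in a row on a bamboo board. Origin under its centre on the shelf, y along the row, +x away from the robot. Cup centres at x = 0, y = -93, -31, 31, 93 mm; each 48 (x) by 40 mm (y) inside, walls 3 mm, open on top, inner floor 6 and rim 80 mm above the shelf
- reader: fixed grey tag reader: block 40 x 250 x 60 mm high with two dark windows, and two bays printed flat on the shelf before them (white rings of 72 mm, no height). Origin on the shelf midway between the bay centres, which lie at x = 0, y = 60 and -60 mm; +x points squarely from the bays to the windows, whose face is at x = 75 mm
- bottle: closed amber glass spray bottle, 132 mm high; body 50 mm across up to 80 mm, neck 24, white cap 32 mm across from 100 to 126 mm, a rigid 20 mm button on top. Origin at the centre of its underside, z up; +x points out through its orange tag (an orange streak on the cap points the same way). 130 to 250 g. Starts in one of the two bays
- jar: white polish jar, 70 mm high; body 56 mm across up to 50 mm, dark fixed lid 58 mm across from 50 to 70 mm. Origin at the centre of its underside, z up; +x points out through its orange tag (an orange streak on the lid points the same way). About 140 to 270 g. It starts in the other bay
- bottle_tag (a point): the bottle's orange tag, on its side 25 mm from the axis
- jar_tag (a point): the jar's orange tag, on its side 28 mm from the axis
- stack: fixed stack of three clear drawers, 220 mm deep (x), 200 mm wide (y), 202 mm high. Origin under its centre; its front (drawer side) faces -x. Only the top drawer moves; it slides along x
- drawer (a joint): how far the top drawer stands open, m; 0 = fully shut against its stop; it slides with about 1.2 N of friction and stays where it is left
- drawer_front (a point): centre of the outer face of the top drawer's front panel (194 mm wide, 58 mm tall, 165 mm above the shelf); a small white pull lip stands 10 mm out at its upper edge (23 mm above this point, only seen, nothing to feel)
- scrub: bystander, leave alone: bamboo scrub brush, 60 x 125 x 38 mm. Origin at the centre of its underside
- tin_small: bystander, leave alone: small red-lidded polish tin, 42 mm across, 22 mm high. Origin at the centre of its underside
- tin_big: bystander, leave alone: dark-lidded polish tin, 74 mm across, 26 mm high. Origin at the centre of its underside
- roll: bystander, leave alone: blue roll, 90 mm across, 50 mm high. Origin at the centre of its underside
- insole_box: bystander, leave alone: cardboard box, 90 x 170 x 50 mm. Origin at the centre of its underside
- polisher: bystander, leave alone: dark hand polishing brush, 60 x 150 x 45 mm. Origin at the centre of its underside

How it is judged:
By the outcome, as a careful person would: the job done as asked, in the order asked, and still so for the second after the job is handed in, with the robot touching nothing.
Of horn, brush_a, brush_b, brush_c only 3 to 4 are there at a start; the rules pass over those that are not, and their reading is None.
At some moment in a run one of horn, brush_a, brush_b, brush_c, jar may be knocked a few centimetres aside while the robot is not near it.
It also fails if it takes over 210 s, if anything falls off the work surface, if the arm or the gripper's body presses on something with over 40 N, if the wrist force passes 120 N, or if a joint passes its speed limit or range.

## Working session

There is one attempt and no reset: what is moved stays moved. The work goes in short steps, Python scripts to look and compute and a tool call to move; the robot and the scene stay as the last step left them, time stands still between calls to the robot, and variables do not carry over. Pictures are saved under pics/ and viewed, at most 14 in all, crops included, and the job is handed in when it is done.

Besides the shell and the picture viewer there is one more tool, called after ">>>" in YAML: its name, and indented under it one key for each argument. move_arm: Moves the arm, as the interface text tells. Its arguments: {"type":"object","properties":{"motion":{"type":"string"},"newtons":{"type":"number"}},"required":["motion"]}

```bash
ls; mkdir -p pics; cat > h.py <<'E'
import numpy as np, cv2
from scipy.spatial.transform import Rotation as R
from rig import robot
def snap(n,tag):
    m=robot.camera_model(n); p,d=robot.camera(n); cv2.imwrite(f'pics/{tag}.png',p[:,:,::-1]); np.savez(f'pics/{tag}.npz',p=p,d=d,K=m['mtx'],t=m['position'],a=m['attitude']); return p,d,m
E
python3 - <<'E'
from h import *
o=robot.get_obs(); print({k:np.round(v,3) for k,v in o.items()})
for n in('top','side','wrist'):
    p,d,m=snap(n,n+'0'); print(n,{k:np.round(v,4).tolist() if not isinstance(v,str) else v for k,v in m.items()})
a=[cv2.imread(f'pics/{n}0.png') for n in('top','side')]
cv2.imwrite('pics/t0.png',cv2.resize(a[0],(800,600),interpolation=cv2.INTER_CUBIC));cv2.imwrite('pics/s0.png',cv2.resize(a[1],(800,600),interpolation=cv2.INTER_CUBIC))
E
```

```text
pics
{'time': np.float64(0.0), 'q': array([ 1.071,  0.528,  1.434, -0.   ,  1.181, -0.179]), 'joint_velocities': array([ 0.001,  0.001,  0.001,  0.   , -0.001,  0.   ]), 'joint_torque': array([  0.   , -44.005, -17.659,   0.063,   0.058,  -0.   ]), 'position': array([0.197, 0.592, 0.203]), 'tool_rot': array([ 0.16 ,  0.987, -0.001, -0.   ]), 'ft_force': array([-0.036, -0.038,  0.803]), 'moment': array([-0.047,  0.018, -0.01 ]), 'grip_force': np.float64(0.0), 'grip_width': np.float64(0.087)}
top {'mtx': [[387.0934, 0.0, 254.3725], [0.0, 387.0934, 191.1444], [0.0, 0.0, 1.0]], 'position': [0.3351, -0.0188, 1.0891], 'attitude': [-0.6968, 0.7102, -0.0712, 0.0707]}
side {'mtx': [[495.5554, 0.0, 251.7772], [0.0, 495.5554, 194.1536], [0.0, 0.0, 1.0]], 'position': [0.0464, -1.105, 0.7901], 'attitude': [0.8423, -0.1789, 0.1184, -0.4945]}
wrist {'mtx': [[297.3186, 0.0, 250.1998], [0.0, 297.3186, 194.222], [0.0, 0.0, 1.0]], 'position': [0.1256, 0.618, 0.3846], 'attitude': [0.803, 0.579, 0.0816, 0.1152]}
```

View pics/t0.png

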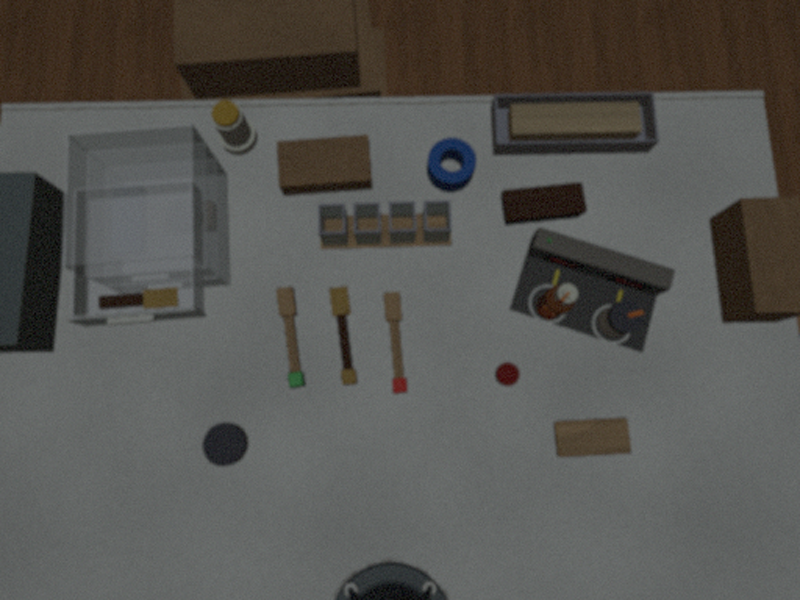

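View pics/s0.png

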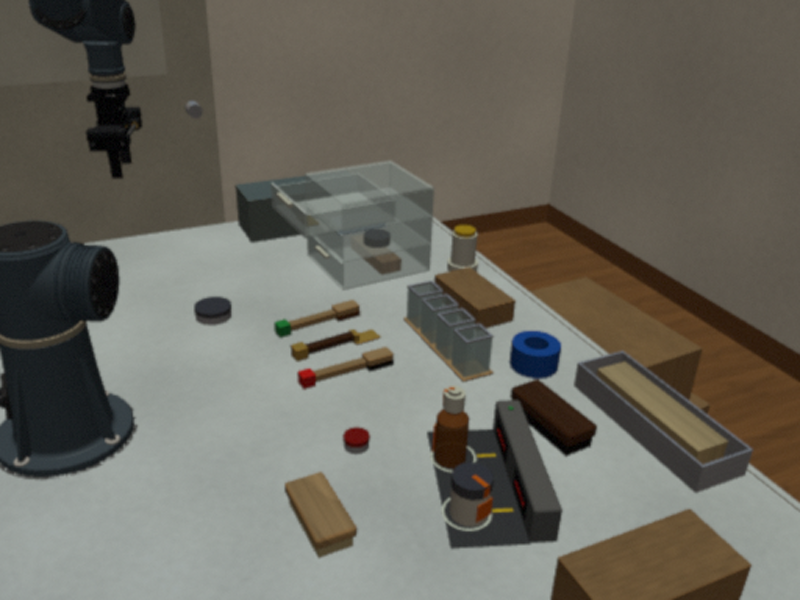

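```bash
cat >> h.py <<'E'
def rays(m,u,v):
    K=np.array(m['mtx']);d=np.stack([(u-K[0,2])/K[0,0],(v-K[1,2])/K[1,1],np.ones_like(u)],-1)
    return R.from_quat(m['attitude']).apply(d.reshape(-1,3)).reshape(d.shape)
def cloud(m,d):
    v,u=np.mgrid[:d.shape[0],:d.shape[1]].astype(float)
    return rays(m,u,v)*d[...,None]+np.array(m['position'])
def plane(m,u,v,z):
    r=rays(m,np.array(u,float),np.array(v,float));t=np.array(m['position']);return t+r*((z-t[2])/r[...,2])[...,None]
def comps(m,mask,z,mn=15,name=''):
    n,l,s,c=cv2.connectedComponentsWithStats(mask.astype(np.uint8))
    out=[]
    for i in range(1,n):
        if s[i,4]<mn: continue
        vv,uu=np.nonzero(l==i);P=plane(m,uu,vv,z)[:,:2];(c0,wh,an)=cv2.minAreaRect(P.astype(np.float32)*1000)
        out.append((P.mean(0),wh,an,s[i,4],c[i]))
        print(name,'px',np.round(c[i]),'n',s[i,4],'xy',np.round(P.mean(0),4),'rect',np.round(c0,1),np.round(wh,0),round(an,1))
    return out
E
python3 - <<'E'
from h import *
p,d,m=snap('top','top1')
X=cloud(m,d); print('table z sample',np.round(X[300:340:20,200:260:20,2],4).tolist(), (d==0).mean())
ok=d>0; z=X[...,2]
comps(m,ok&(z>.008)&(z<.06)&(X[...,0]>.1)&(X[...,0]<.75)&(X[...,1]>-.6)&(X[...,1]<.35),.02,40,'low')
comps(m,ok&(z>.06)&(z<.3)&(X[...,0]>.1)&(X[...,0]<.9),.08,40,'high')
h=cv2.cvtColor(p,cv2.COLOR_RGB2HSV);H,S,V=[h[...,i].astype(int) for i in range(3)]
for c in [(184,241),(189,243),(223,241),(256,246),(400,201),(358,178),(407,201),(356,187),(350,192)]: print(c,h[c[1],c[0]],np.round(X[c[1],c[0]],3))
E
```

```text
table z sample [[0.0015, 0.0012, 0.0008], [-0.0003, 0.0012, -0.0003]] 0.0039215087890625
low px [347. 131.] n 1087 xy [ 0.7278 -0.2941] rect [ 730.2 -296.7] [ 67. 155.] 5.7
low px [142. 158.] n 342 xy [0.6566 0.2992] rect [672.7 310.7] [179.  45.] 2.1
low px [234. 138.] n 102 xy [0.7125 0.0351] rect [705.2  32.9] [38. 42.] 89.7
low px [257. 137.] n 126 xy [ 0.7114 -0.0337] rect [705.4 -32.2] [41. 40.] 88.9
low px [280. 137.] n 112 xy [ 0.7125 -0.1002] rect [707.3 -97.5] [38. 40.] 88.4
low px [211. 139.] n 113 xy [0.7083 0.1012] rect [703.5  98.1] [42. 35.] 0.3
low px [225. 153.] n 266 xy [0.6677 0.0607] rect [664.3  57.7] [107.  82.] 55.3
low px [276. 150.] n 143 xy [ 0.6717 -0.0858] rect [681.7 -89.3] [57. 62.] 2.0
low px [379. 170.] n 829 xy [ 0.6067 -0.3769] rect [ 614.2 -391.8] [263.  59.] 70.4
low px [258. 153.] n 93 xy [ 0.6635 -0.0329] rect [663.1 -31.3] [46. 21.] 88.9
low px [417. 172.] n 40 xy [ 0.5992 -0.4858] rect [ 599.6 -486.5] [20. 40.] 14.9
low px [186. 214.] n 556 xy [0.4912 0.1708] rect [487.9 170.8] [181.  31.] 8.1
low px [253. 217.] n 528 xy [ 0.4793 -0.0162] rect 
[... 1127 characters left out ...]
] rect [683.1  30.3] [47. 60.] 89.3
high px [387. 165.] n 790 xy [ 0.6055 -0.3788] rect [ 604.9 -378. ] [242.  39.] 70.5
high px [358. 191.] n 343 xy [ 0.5346 -0.2975] rect [ 536.4 -297.8] [48. 65.] 42.8
high px [400. 203.] n 382 xy [ 0.5022 -0.4067] rect [ 502.7 -406.2] [59. 56.] 88.9
(184, 241) [67 63 93] [0.416 0.173 0.024]
(189, 243) [ 65 115  95] [0.411 0.16  0.023]
(223, 241) [ 22 123  81] [0.414 0.067 0.027]
(256, 246) [  1 182 101] [ 0.399 -0.023  0.026]
(400, 201) [156  30  43] [ 0.508 -0.41   0.071]
(358, 178) [15 32 48] [ 0.59  -0.322 -0.001]
(407, 201) [ 12 167  90] [ 0.508 -0.43   0.067]
(356, 187) [30 27 65] [ 0.539 -0.282  0.117]
(350, 192) [ 13 141  58] [ 0.533 -0.275  0.084]
```

>>> move_arm:
  motion: "1 -.775 -.742 -.4 -.103;1 -.775 -.742 -.4 -.103;1 -.775 -.742 -.4 -.103;1 -.775 -.742 -.4 -.103;1 -.775 -.742 -.4 -.103;1 -.775 -.742 -.4 -.103;1 -.775 -.742 -.4 -.103;1 -.775 -.742 -.4 -.103"
  newtons: 4

```text
time: 0.87
position: [0.2983, 0.4027, 0.2848]
tool_rot: [0.0, 1.0, 0.001, 0.0]
ft_force: [0.2, 0.1, -0.8]
grip_width: 0.0873
grip_force: 0.0
```

>>> move_arm:
  motion: "1 -.595 -1 0 0;1 -.595 -1 0 0;1 -.595 -1 0 0;1 -.595 -1 0 0;1 -.595 -1 0 0;1 -.595 -1 0 0;1 -.595 -1 0 0"

```text
time: 1.45
position: [0.4196, 0.2011, 0.2835]
tool_rot: [0.001, 1.0, -0.001, 0.0]
ft_force: [-0.1, -0.6, 0.2]
grip_width: 0.0873
grip_force: 0.0
```

>>> move_arm:
  motion: "1 -.595 -1 0 -.025;1 -.595 -1 0 -.025;1 -.595 -1 0 -.025;1 -.595 -1 0 -.025;1 -.595 -1 0 -.025;1 -.595 -1 0 -.025;1 -.595 -1 0 -.025;1 -.595 -1 0 -.025"

```text
time: 2.12
position: [0.5367, 0.0044, 0.283]
tool_rot: [-0.04, 0.999, 0.001, -0.001]
ft_force: [0.4, -0.0, -0.9]
grip_width: 0.087
grip_force: 0.0
```

```bash
cat >> h.py <<'E'
def go(x,y,z,ang):
    "shift/turn (normalised) from the current pose to TCP x,y,z, tool-y angle ang deg (mod 180)"
    o=robot.get_obs();Q=R.from_quat(o['tool_rot']);M=Q.as_matrix();s=M.T@(np.array([x,y,z])-o['position'])/.2
    a=np.degrees(np.arctan2(M[1,1],M[0,1]));t=-((ang-a+90)%180-90)/180
    print('pos',np.round(o['position'],4),'yang',round(a,1),'q6',round(o['q'][5],2),'F',np.round(o['ft_force'],1),'w',round(o['grip_width'],4),'gf',round(float(o['grip_force']),1),'t',round(float(o['time']),2),'| shift',np.round(s,3),'turn',round(t,3))
E
python3 - <<'E'
from h import *
go(.54,-.012,.012,94.5)
p,d,m=snap('top','top2');X=cloud(m,d);z=X[...,2]
g=(z>.07)&(z<.09)&(abs(X[...,1])<.13)&(X[...,0]>.6)&(X[...,0]<.75)
P=X[g];r=cv2.minAreaRect((P[:,:2]*1000).astype(np.float32));print('rack rim',r,P[:,2].mean())
for f in(-93,-31,31,93):
    q=P[abs(P[:,1]*1000-f)<28];print(q.min(0),q.max(0),np.median(q,0))
g=(z>.1)&(z<.23)&(X[...,1]>.25)&(X[...,1]<.56)&(X[...,0]>.3)&(X[...,0]<.6)
P=X[g];print('drawer x min',np.percentile(P[:,0],[0,1,2,5]),'y',np.percentile(P[:,1],[0,2,50,98]))
cv2.imwrite('pics/w.png',0*p)
E
```

```text
pos [0.5367 0.0044 0.283 ] yang 94.6 q6 -1.85 F [ 0.4 -0.  -0.9] w 0.087 gf 0.0 t 2.12 | shift [-0.013 -0.086  1.355] turn 0.0
rack rim ((697.37646484375, -1.8771743774414062), (12.921252250671387, 233.65277099609375), 6.80648136138916) 0.07938607935697048
[ 0.70460907 -0.11752822  0.07025102] [ 0.71690149 -0.0925798   0.08412959] [ 0.71173077 -0.1089232   0.07959286]Traceback (most recent call last):
  File "<stdin>", line 7, in <module>
    return umr_minimum(a, axis, None, out, keepdims, initial, where)
ValueError: zero-size array to reduction operation minimum which has no identity
```

```bash
python3 - <<'E'
from h import *
f=np.load('pics/top1.npz');m=dict(mtx=f['K'],position=f['t'],attitude=f['a']);d=f['d'];X=cloud(m,d);z=X[...,2]
g=(z>.073)&(z<.088)&(abs(X[...,1])<.13)&(X[...,0]>.62)&(X[...,0]<.75)
P=X[g];r=cv2.minAreaRect((P[:,:2]*1000).astype(np.float32));print('rack rim',r,P[:,2].mean(),len(P))
for c in(-94,-32,30,91):
    q=P[abs(P[:,1]*1000-c)<28];print(np.round(q.min(0),4),np.round(q.max(0),4))
g=(z>.1)&(z<.23)&(X[...,1]>.25)&(X[...,1]<.56)&(X[...,0]>.3)&(X[...,0]<.6)
P=X[g];print('drawer x min',np.percentile(P[:,0],[0,1,2,5]),'y',np.percentile(P[:,1],[0,2,50,98]))
E
```

```text
rack rim ((686.4877319335938, -1.8021011352539062), (57.303672790527344, 230.7094268798828), 0.530417263507843) 0.08102454735817217 506
[ 0.6596 -0.1169  0.0731] [ 0.716  -0.0702  0.0862]
[ 0.6581 -0.0557  0.073 ] [ 0.7154 -0.0092  0.0872]
[0.6579 0.0066 0.0733] [0.7136 0.0535 0.0851]
[0.6574 0.0691 0.0731] [0.7144 0.1137 0.087 ]
drawer x min [0.4868231  0.49109083 0.49343993 0.49586652] y [0.28418455 0.28792662 0.39132451 0.47648769]
```

>>> move_arm:
  motion: "1 -.013 -.086 .35 0;1 -.013 -.086 .7 0;1 -.013 -.086 .9 0;1 -.013 -.086 1 0;1 -.013 -.086 1 0;1 -.013 -.086 1 0;1 -.013 -.086 1 0"

```text
time: 2.75
position: [0.5384, -0.011, 0.083]
tool_rot: [-0.041, 0.999, 0.001, -0.003]
ft_force: [0.8, -0.9, -0.2]
grip_width: 0.0872
grip_force: 0.0
```

```bash
python3 - <<'E'
from h import *
go(.54,-.012,.011,94.5)
p,d,m=snap('wrist','w1')
E
```

```text
pos [ 0.5384 -0.011   0.083 ] yang 94.7 q6 -1.88 F [ 0.8 -0.9 -0.2] w 0.0872 gf 0.0 t 2.75 | shift [-0.01  -0.006  0.36 ] turn 0.001
```

View pics/w1.png

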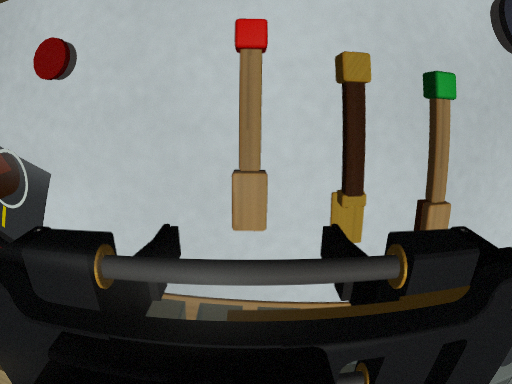

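>>> move_arm:
  motion: "1 -.01 -.006 .2 0;1 -.01 -.006 .3 0;1 -.01 -.006 .35 0;1 -.01 -.006 .36 0;1 -.01 -.006 .36 0;-1 -.01 -.006 .36 0;-1 -.01 -.006 .36 0;-1 -.01 -.006 .36 0;-1 -.01 -.006 .36 0;-1 -.01 -.006 .36 0;-1 -.01 -.006 .36 0;-1 -.01 -.006 .36 0"

```text
time: 3.8
position: [0.5425, -0.0145, 0.0123]
tool_rot: [-0.04, 0.999, -0.0, 0.0]
ft_force: [-1.1, 0.5, 1.3]
grip_width: 0.0482
grip_force: 0.0
```

>>> move_arm:
  motion: "-1 0 0 0 0;-1 0 0 0 0;-1 0 0 0 0;-1 0 0 0 0;-1 0 0 0 0;-1 0 0 0 0"

```text
time: 4.3
position: [0.5425, -0.0144, 0.0122]
tool_rot: [-0.04, 0.999, 0.0, -0.0]
ft_force: [0.0, 0.1, -0.2]
grip_width: 0.0082
grip_force: 0.0
```

```bash
python3 - <<'E'
from h import *
a=snap('side','s2')[0];b=snap('wrist','w2')[0]
cv2.imwrite('pics/c2.png',np.hstack([a[150:350,130:430],cv2.resize(b,(400,300))[:200]])[:,:,::-1])
E
```

```text
(no output)
```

View pics/c2.png

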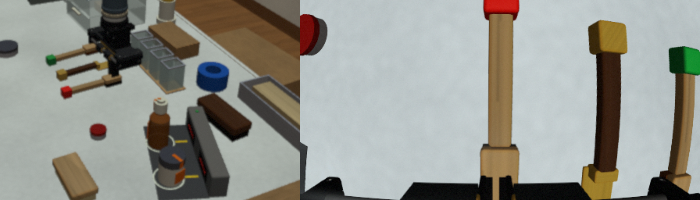

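```bash
cat >> h.py <<'E'
def wplane(m,u,v,z):
    K=np.array(m['mtx']);x=(np.array(u,float)-K[0,2])/K[0,0];y=(np.array(v,float)-K[1,2])/K[1,1];r=np.hypot(x,y)+1e-9
    d=np.stack([x/r*np.sin(r),y/r*np.sin(r),np.cos(r)],-1);r=R.from_quat(m['attitude']).apply(d);t=np.array(m['position']);return t+r*((z-t[2])/r[...,2])[...,None]
def load(tag):
    f=np.load(f'pics/{tag}.npz');return f['p'],f['d'],dict(mtx=f['K'],position=f['t'],attitude=f['a'])
def mean(m,mask,z,f=wplane):
    v,u=np.nonzero(mask);return np.round(f(m,u,v,z).mean(0),4),len(u)
def hsv(p): h=cv2.cvtColor(p,cv2.COLOR_RGB2HSV).astype(int);return h[...,0],h[...,1],h[...,2]
E
python3 - <<'E'
from h import *
for t in('w1','w2'):
    p,d,m=load(t);H,S,V=hsv(p);red=((H<6)|(H>174))&(S>150)&(V>60);red[:,:150]=0
    print(t,mean(m,red,.026),'fw end rows px->',np.round(wplane(m,np.array([250,250]),np.array([230,170]),.026),4))
p,d,m=load('top1');H,S,V=hsv(p);red=((H<6)|(H>174))&(S>130)&(V>60);red[:,:240]=0;red[:,270:]=0
print(mean(m,red,.026,plane))
p,d,m=load('s2');H,S,V=hsv(p);red=((H<6)|(H>174))&(S>130)&(V>60);red[:220]=0;red[245:]=0;print('side',mean(m,red,.02,plane),np.nonzero(red)[1].mean() )
E
```

```text
w1 (array([ 0.4   , -0.0209,  0.026 ]), 949) fw end rows px-> [[ 0.5639 -0.008   0.026 ]
 [ 0.5111 -0.0124  0.026 ]]
w2 (array([ 0.4078, -0.0205,  0.026 ]), 874) fw end rows px-> [[ 0.5383 -0.0139  0.026 ]
 [ 0.5011 -0.0169  0.026 ]]
(array([ 0.3992, -0.0218,  0.026 ]), 67)
side (array([ 0.3962, -0.0246,  0.02  ]), 81) 196.28395061728395
```

```bash
python3 - <<'E'
from h import *
o=robot.get_obs();print(o['grip_width'],o['grip_force'],o['position'])
p=load('w2')[0];s=load('s2')[0]
a=cv2.resize(p[180:280,150:350],(800,400),interpolation=cv2.INTER_CUBIC)
b=cv2.resize(s[170:260,190:280],(400,400))
cv2.imwrite('pics/c3.png',cv2.convertScaleAbs(np.hstack([a[:,150:550],b]),alpha=1.8)[:,:,::-1])
E
```

```text
0.0028976171927957445 0.0 [ 0.54250917 -0.01444061  0.01224012]
```

View pics/c3.png

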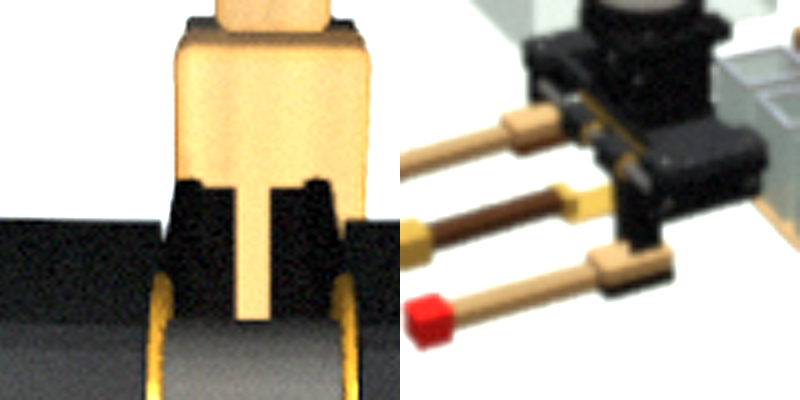

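```bash
python3 - <<'E'
from h import *
p,d,m=load('s2');X=cloud(m,d)
for v in range(208,238,2): print(v,np.round(X[v,243],3),p[v,243])
p,d,m=load('w2');print(m['position'],R.from_quat(m['attitude']).as_matrix()[:,2], d[200:262:6,243],d[200:262:6,250])
E
```

```text
208 [ 0.522 -0.054  0.111] [58 57 54]
210 [ 0.515 -0.068  0.114] [54 54 52]
212 [ 0.512 -0.077  0.113] [15 16 12]
214 [ 0.532 -0.031  0.077] [5 5 4]
216 [ 0.53  -0.036  0.073] [4 3 6]
218 [ 0.532 -0.032  0.064] [6 8 6]
220 [ 0.533 -0.03   0.056] [6 7 9]
222 [ 0.534 -0.029  0.049] [5 8 6]
224 [ 0.535 -0.026  0.04 ] [10 11 10]
226 [ 0.535 -0.026  0.033] [46 38 26]
228 [ 0.537 -0.023  0.025] [124 100  65]
230 [ 0.533 -0.032  0.024] [78 58 36]
232 [ 0.537 -0.024  0.011] [45 34 20]
234 [ 0.536 -0.025  0.005] [18 19 15]
236 [ 0.536 -0.027 -0.   ] [130 135 130]
[ 0.46696272 -0.01939895  0.1934317 ] [ 0.27867277  0.02178319 -0.96013904] [0.17432058 0.17612348 0.1759166  0.17777401 0.17868307 0.170089
 0.16059732 0.15350872 0.1472899  0.14126372 0.08811684] [0.17421967 0.17451502 0.17775033 0.17783248 0.17833924 0.17951563
 0.         0.18255883 0.18243647 0.18495895 0.0889358 ]
```

```bash
python3 - <<'E'
from h import *
p,d,m=load('side0');X=cloud(m,d)
for v in range(96,122,2): print(v,np.round(X[v,73:78,2],3),np.round(X[v,75],3),p[v,75])
E
```

```text
96 [0.294 0.293 0.296 0.294 0.292] [0.185 0.495 0.296] [5 6 5]
98 [0.275 0.278 0.276 0.244 0.247] [0.188 0.539 0.276] [8 7 6]
100 [0.273 0.27  0.27  0.08  0.238] [0.187 0.537 0.27 ] [5 3 2]
102 [0.263 0.263 0.264 0.263 0.23 ] [0.186 0.534 0.264] [ 8 10  7]
104 [0.257 0.255 0.258 0.257 0.225] [0.185 0.534 0.258] [4 5 3]
106 [0.247 0.252 0.249 0.251 0.051] [0.184 0.539 0.249] [5 7 5]
108 [0.245 0.243 0.242 0.243 0.242] [0.183 0.543 0.242] [7 6 8]
110 [0.235 0.233 0.234 0.235 0.236] [0.183 0.546 0.234] [ 6  7 10]
112 [0.227 0.23  0.227 0.231 0.23 ] [0.182 0.545 0.227] [5 5 6]
114 [0.223 0.22  0.219 0.22  0.014] [0.181 0.55  0.219] [61 57 49]
116 [0.009 0.01  0.79  0.008 0.006] [ 0.046 -1.105  0.79 ] [83 78 67]
118 [ 0.005 -0.    -0.001 -0.003 -0.003] [ 2.260e-01  1.132e+00 -1.000e-03] [82 77 67]
120 [-0.012 -0.008 -0.013 -0.013 -0.012] [ 0.225  1.142 -0.013] [83 77 65]
```

>>> move_arm:
  motion: "1 0 0 0 0;1 0 0 0 0;1 0 0 0 0;1 0 0 0 0;1 0 0 0 0;1 0 0 0 0;1 0 0 0 0;1 0 0 0 0;1 0 0 0 0;1 0 0 0 0;1 0 0 0 0;1 0 0 0 0"

```text
time: 5.4
position: [0.5425, -0.0144, 0.0122]
tool_rot: [-0.04, 0.999, -0.0, -0.0]
ft_force: [0.3, 0.5, 0.8]
grip_width: 0.0751
grip_force: 0.0
```

```bash
python3 - <<'E'
from h import *
go(.54,-.012,.011,94.5)
p,d,m=snap('wrist','w3')
p,d,m=snap('side','s3');X=cloud(m,d)
cv2.imwrite('pics/c4.png',np.hstack([cv2.resize(load('w3')[0],(500,375))[:,:,::-1],cv2.resize(p[170:260,190:260],(292,375))[:,:,::-1]]))
E
```

```text
pos [ 0.5425 -0.0144  0.0122] yang 94.6 q6 -1.88 F [0.3 0.5 0.8] w 0.0751 gf 0.0 t 5.4 | shift [0.012 0.013 0.006] turn 0.001
```

View pics/c4.png

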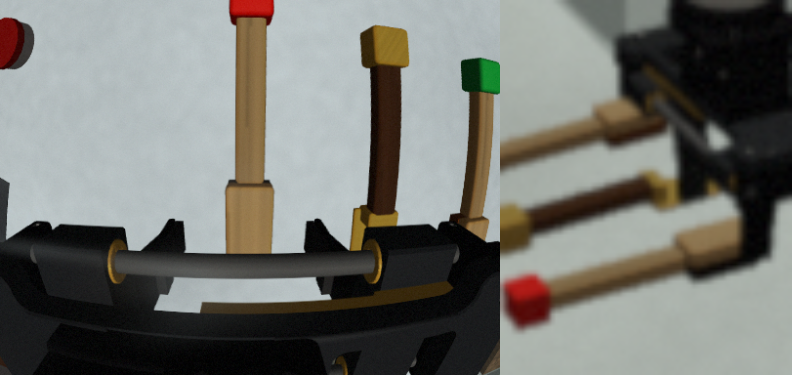

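>>> move_arm:
  motion: "1 .01 .01 .05 0;1 .01 .01 .08 0;1 .01 .01 .09 0;1 .01 .01 .09 0;-1 .01 .01 .09 0;-1 .01 .01 .09 0;-1 .01 .01 .09 0;-1 .01 .01 .09 0;-1 .01 .01 .09 0;-1 .01 .01 .09 0;-1 .01 .01 .09 0;-1 .01 .01 .09 0"
  newtons: 4

```text
time: 6.5
position: [0.5404, -0.0126, -0.0057]
tool_rot: [-0.04, 0.999, -0.0, 0.0]
ft_force: [-0.2, -0.0, -0.5]
grip_width: 0.0411
grip_force: 0.0
```

>>> move_arm:
  motion: "-1 0 0 0 0;-1 0 0 0 0;-1 0 0 0 0"

```text
time: 6.75
position: [0.5404, -0.0126, -0.0057]
tool_rot: [-0.04, 0.999, 0.0, 0.0]
ft_force: [0.6, 0.7, -0.4]
grip_width: 0.0302
grip_force: 4.0
```

>>> move_arm:
  motion: "-1 0 0 -.08 0;-1 .03 0 -.2 0;-1 .08 0 -.32 0;-1 .16 0 -.45 0;-1 .25 0 -.58 0;-1 .36 0 -.7 0;-1 .48 0 -.8 0;-1 .6 0 -.9 0;-1 .7 0 -1 0;-1 .7 0 -1 0;-1 .7 0 -1 0"

```text
time: 7.67
position: [0.4008, -0.024, 0.1952]
tool_rot: [-0.04, 0.999, -0.001, 0.001]
ft_force: [1.4, -0.0, -0.5]
grip_width: 0.0299
grip_force: 4.0
```

```bash
python3 - <<'E'
from h import *
go(.54,-.012,.2,94.5); print(robot.get_obs()['moment'])
p,d,m=snap('side','s4');X=cloud(m,d);H,S,V=hsv(p);red=((H<6)|(H>174))&(S>130)&(V>50)&(X[...,0]<.6)&(X[...,1]>-.1)&(X[...,1]<.1)
print('red',np.round(np.median(X[red],0),3),red.sum())
E
```

```text
pos [ 0.4008 -0.024   0.1952] yang 94.6 q6 -1.99 F [ 1.4 -0.  -0.5] w 0.0299 gf 4.0 t 7.67 | shift [-0.698  0.004 -0.022] turn 0.0
[0.01320715 0.02522839 0.03971669]
red [ 0.312 -0.041  0.11 ] 102
```

>>> move_arm:
  motion: "-1 0 0 0 0;-1 0 0 0 0;-1 0 0 0 0;-1 0 0 0 0;-1 0 0 0 0;-1 0 0 0 0"
  newtons: 3

```text
time: 8.22
position: [0.4008, -0.0238, 0.1939]
tool_rot: [-0.04, 0.999, 0.0, -0.0]
ft_force: [0.7, -0.4, -0.2]
grip_width: 0.03
grip_force: 3.0
```

```bash
cat >> h.py <<'E'
def butt(tag,col,xr=(.25,.75),yr=(-.15,.25)):
    o=robot.get_obs();p,d,m=snap('side',tag);X=cloud(m,d);H,S,V=hsv(p)
    c={'red':((H<6)|(H>174))&(S>130)&(V>50),'green':(H>45)&(H<85)&(S>80)&(V>40),'brass':(H>18)&(H<28)&(S>130)&(V>40)}[col]
    c&=(X[...,0]>xr[0])&(X[...,0]<xr[1])&(X[...,1]>yr[0])&(X[...,1]<yr[1])&(d>0)
    b=np.median(X[c],0);g=o['position']+[0,0,.03];v=b-g;print(col,np.round(b,3),c.sum(),'rel',np.round(v,3),'tilt from vertical',round(np.degrees(np.arctan2(np.hypot(v[0],v[1]),-v[2])),1))
E
python3 - <<'E'
from h import *
go(.54,-.012,.2,94.5);butt('s5','red')
E
```

```text
pos [ 0.4008 -0.0238  0.1939] yang 94.6 q6 -1.99 F [ 0.7 -0.4 -0.2] w 0.03 gf 3.0 t 8.22 | shift [-0.698  0.003 -0.031] turn 0.001
red [ 0.311 -0.04   0.109] 103 rel [-0.089 -0.016 -0.115] tilt from vertical 38.4
```

>>> move_arm:
  motion: "-1 -.15 0 -.05 0;-1 .05 0 0 0;-1 -.15 0 -.05 0;-1 .05 0 0 0;-1 -.15 0 -.05 0;-1 .05 0 0 0;-1 -.15 0 -.05 0;-1 .05 0 0 0;-1 -.15 0 -.05 0;-1 .05 0 0 0;-1 0 0 0 0;-1 0 0 0 0"

```text
time: 9.27
position: [0.3983, -0.0229, 0.1928]
tool_rot: [-0.04, 0.999, 0.001, -0.002]
ft_force: [0.9, -0.6, -0.6]
grip_width: 0.0299
grip_force: 3.0
```

```bash
python3 - <<'E'
from h import *
go(.54,-.012,.2,94.5);butt('s6','red')
E
```

```text
pos [ 0.3983 -0.0229  0.1928] yang 94.6 q6 -1.99 F [ 0.9 -0.6 -0.6] w 0.0299 gf 3.0 t 9.27 | shift [-0.711 -0.002 -0.039] turn 0.0
red [ 0.385 -0.034  0.06 ] 90 rel [-0.014 -0.011 -0.163] tilt from vertical 6.2
```

>>> move_arm:
  motion: "-1 0 0 -.05 0;-1 -.05 0 -.1 0;-1 -.12 -.01 -.18 0;-1 -.22 -.02 -.25 0;-1 -.34 -.03 -.3 0;-1 -.46 -.05 -.33 0;-1 -.58 -.06 -.35 0;-1 -.66 -.08 -.35 0;-1 -.7 -.08 -.35 0"

```text
time: 10.07
position: [0.5463, -0.0298, 0.2659]
tool_rot: [-0.04, 0.999, -0.001, 0.003]
ft_force: [0.4, -0.3, -0.8]
grip_width: 0.0298
grip_force: 3.0
```

>>> move_arm:
  motion: "-1 -.04 0 0 .03;-1 -.1 -.01 0 .065;-1 -.18 -.02 0 .1;-1 -.26 -.03 0 .135;-1 -.34 -.04 0 .17;-1 -.42 -.05 0 .205;-1 -.5 -.06 0 .24;-1 -.57 -.07 0 .275;-1 -.63 -.08 0 .31;-1 -.68 -.085 0 .345;-1 -.71 -.085 0 .38;-1 -.73 -.085 0 .41"

```text
time: 11.07
position: [0.6896, -0.0339, 0.2644]
tool_rot: [0.57, 0.822, 0.0, 0.0]
ft_force: [-0.4, 0.4, -1.2]
grip_width: 0.0298
grip_force: 3.0
```

>>> move_arm:
  motion: "-1 0 0 0 .03;-1 0 0 0 .06;-1 0 0 0 .09;-1 0 0 0 .105;-1 0 0 0 .112;-1 0 0 0 .112"

```text
time: 11.57
position: [0.6887, -0.0338, 0.2645]
tool_rot: [0.703, 0.711, 0.0, 0.0]
ft_force: [0.8, -0.4, -0.4]
grip_width: 0.0299
grip_force: 3.0
```

```bash
python3 - <<'E'
from h import *
go(.687,-.033,.152,0.5);butt('s7','red',(.5,.8))
p=load('s7')[0];cv2.imwrite('pics/c5.png',cv2.resize(p[100:300,220:400],(540,600))[:,:,::-1])
p,d,m=load('s7');X=cloud(m,d);H,S,V=hsv(p);c=((H<6)|(H>174))&(S>130)&(V>50)&(X[...,0]>.5)&(X[...,1]>-.15)&(X[...,1]<.2)
print(np.percentile(X[c],[3,97],axis=0))
E
```

```text
pos [ 0.6887 -0.0338  0.2645] yang 0.7 q6 -0.22 F [ 0.8 -0.4 -0.4] w 0.0299 gf 3.0 t 11.57 | shift [ 0.004 -0.009  0.562] turn 0.001
red [ 0.68  -0.04   0.129] 89 rel [-0.009 -0.006 -0.165] tilt from vertical 3.8
[[ 0.67137681 -0.04446713  0.11555373]
 [ 0.69624544 -0.02326956  0.13872871]]
```

View pics/c5.png

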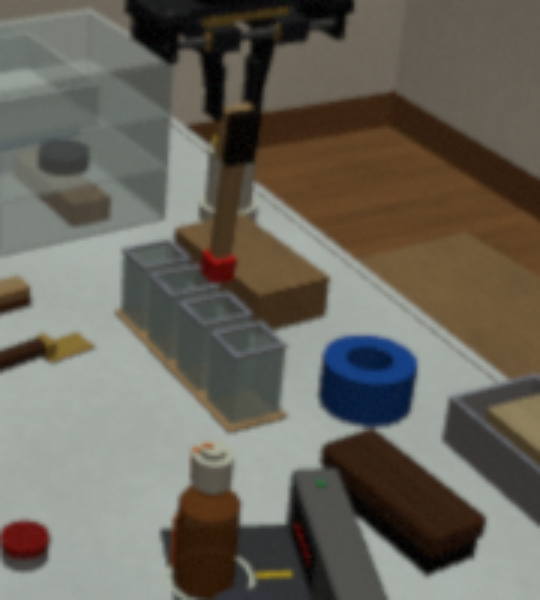

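>>> move_arm:
  motion: "-1 0 0 .1 0;-1 0 0 .2 0;-1 0 0 .3 0;-1 0 0 .4 0;-1 0 0 .48 0;-1 0 0 .52 0;-1 0 0 .54 0;-1 0 0 .555 0;-1 0 0 .57 0;-1 0 0 .57 0"

```text
time: 12.45
position: [0.6895, -0.034, 0.1517]
tool_rot: [0.703, 0.711, 0.001, 0.001]
ft_force: [0.1, -0.1, 3.6]
grip_width: 0.0301
grip_force: 3.0
```

```bash
python3 - <<'E'
from h import *
go(.687,-.033,.152,0.5);butt('s8','red',(.5,.8))
E
```

```text
pos [ 0.6895 -0.034   0.1517] yang 0.7 q6 -0.22 F [ 0.1 -0.1  3.6] w 0.0301 gf 3.0 t 12.45 | shift [ 0.005 -0.012 -0.002] turn 0.001
red [nan nan nan] 0 rel [nan nan nan] tilt from vertical nan
  return _methods._mean(a, axis=axis, dtype=dtype,
  ret = um.true_divide(
```

>>> move_arm:
  motion: "1 0 0 0 0;1 0 0 0 0;1 0 0 0 0;1 0 0 0 0;1 0 0 0 0;1 0 0 0 0;1 0 0 -.1 0;1 0 0 -.3 0;1 0 0 -.5 0;1 0 0 -.65 0;1 0 0 -.65 0"

```text
time: 13.42
position: [0.6929, -0.0345, 0.2892]
tool_rot: [0.703, 0.711, 0.004, 0.007]
ft_force: [1.9, 0.3, 0.4]
grip_width: 0.0858
grip_force: 0.0
```

>>> move_arm:
  motion: "1 .575 -.76 0 -.03;1 .575 -.76 0 -.07;1 .575 -.76 0 -.11;1 .575 -.76 0 -.15;1 .575 -.76 0 -.19;1 .575 -.76 0 -.23;1 .575 -.76 0 -.27;1 .575 -.76 0 -.31;1 .575 -.76 0 -.35;1 .575 -.76 0 -.39;1 .575 -.76 0 -.43;1 .575 -.76 0 -.46"

```text
time: 14.42
position: [0.5349, 0.0796, 0.2798]
tool_rot: [0.054, 0.999, 0.0, -0.0]
ft_force: [0.0, 0.4, 0.1]
grip_width: 0.0872
grip_force: 0.0
```

>>> move_arm:
  motion: "1 0 0 .25 -.04;1 0 0 .5 -.07;1 0 0 .5 -.07;1 0 0 .5 -.07"

```text
time: 14.75
position: [0.5312, 0.0796, 0.1756]
tool_rot: [-0.053, 0.999, 0.001, -0.005]
ft_force: [-0.6, 0.3, 0.3]
grip_width: 0.0873
grip_force: 0.0
```

```bash
cat >> h.py <<'E'
def seg(tag,col,mn=120):
    "butts in wrist picture at z=.026"
    p,d,m=load(tag);H,S,V=hsv(p);c={'red':((H<6)|(H>174))&(S>150)&(V>60),'green':(H>45)&(H<85)&(S>80)&(V>40),'brass':(H>17)&(H<30)&(S>140)&(V>60),'dark':(S>110)&(V<75)&(H<20)&(V>15)}[col]
    n,l,s,ce=cv2.connectedComponentsWithStats(cv2.morphologyEx(c.astype(np.uint8),cv2.MORPH_OPEN,np.ones((3,3))))
    for i in range(1,n):
        if s[i,4]<mn: continue
        v,u=np.nonzero(l==i);P=wplane(m,u,v,.024)[:,:2].astype(np.float32)*1000
        c0,wh,an=cv2.minAreaRect(P);print(col,'px',ce[i].round(),s[i,4],'rect',np.round(c0,1),np.round(wh,1),round(an,1))
E
python3 - <<'E'
from h import *
go(.5367,.0813,-.006,96.2)
snap('wrist','w9');seg('w9','brass');seg('w9','green');seg('w9','dark')
snap('side','s9')
a=load('w9')[0];b=load('s9')[0]
cv2.imwrite('pics/c9.png',np.hstack([a,cv2.resize(b[100:300,220:380],(307,384))])[:,:,::-1][:,:800])
E
```

```text
pos [0.5312 0.0796 0.1756] yang 96.0 q6 -1.74 F [-0.6  0.3  0.3] w 0.0873 gf 0.0 t 14.75 | shift [-0.038  0.004  0.908] turn -0.001
brass px [229.  95.] 510 rect [439.4  47.8] [25.4 25.7] 12.3
brass px [242. 209.] 981 rect [569.4  75.1] [49.3 30.6] 11.3
brass px [506. 240.] 162 rect [584.3 525.6] [27.7 37.6] 2.1
brass px [ 97. 269.] 153 rect [ 681.4 -121.2] [14.1 65.7] 86.1
brass px [404. 269.] 123 rect [637.  312.6] [57. 10.] 15.7
green px [331.  84.] 478 rect [412.7 160.8] [24.6 26. ] 9.3
dark px [234. 136.] 878 rect [485.9  57.4] [69.4 16.8] 10.6
```

View pics/c9.png

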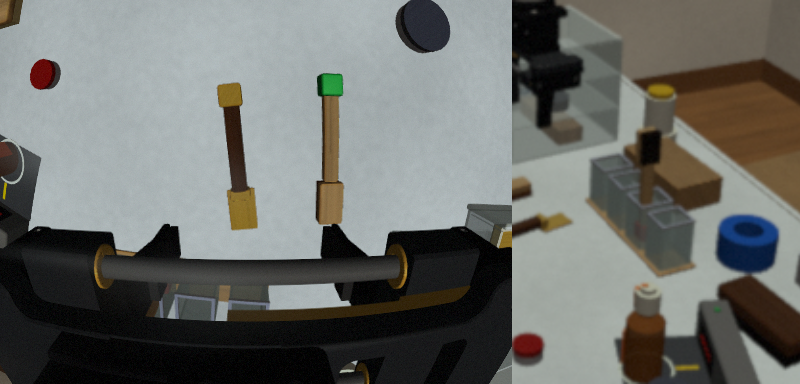

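```bash
python3 - <<'E'
from h import *
go(.561,.0725,.03,101.5)
E
```

```text
pos [0.5352 0.0795 0.1799] yang 96.0 q6 -1.74 F [-0.2  0.6 -0.1] w 0.087 gf 0.0 t 14.85 | shift [-0.125 -0.048  0.75 ] turn -0.03
```

>>> move_arm:
  motion: "1 -.125 -.048 .2 -.03;1 -.125 -.048 .4 -.03;1 -.125 -.048 .6 -.03;1 -.125 -.048 .75 -.03;1 -.125 -.048 .85 -.03;1 -.125 -.048 .93 -.03;1 -.125 -.048 .93 -.03;1 -.125 -.048 .93 -.03;-1 -.125 -.048 .93 -.03;-1 -.125 -.048 .93 -.03;-1 -.125 -.048 .93 -.03;-1 -.125 -.048 .93 -.03"
  newtons: 3

```text
time: 15.85
position: [0.5621, 0.0726, -0.0044]
tool_rot: [-0.1, 0.995, -0.0, 0.001]
ft_force: [-0.5, 0.3, -0.2]
grip_width: 0.0681
grip_force: 0.0
```

>>> move_arm:
  motion: "-1 0 0 0 0;-1 0 0 0 0;-1 0 0 0 0;-1 0 0 0 0;-1 0 0 0 0;-1 0 0 0 0;-1 0 0 0 0"

```text
time: 16.43
position: [0.5611, 0.0725, -0.0058]
tool_rot: [-0.1, 0.995, -0.0, -0.0]
ft_force: [-0.0, -0.4, 0.1]
grip_width: 0.0239
grip_force: 3.0
```

>>> move_arm:
  motion: "-1 0 0 -.08 0;-1 .03 0 -.2 0;-1 .08 0 -.32 0;-1 .16 0 -.45 0;-1 .25 0 -.58 0;-1 .36 0 -.7 0;-1 .48 0 -.8 0;-1 .6 0 -.9 0;-1 .7 0 -1 0;-1 .7 0 -1 0;-1 .7 0 -1 0"

```text
time: 17.35
position: [0.424, 0.0447, 0.1952]
tool_rot: [-0.099, 0.995, -0.0, 0.002]
ft_force: [0.1, -0.2, -0.3]
grip_width: 0.0237
grip_force: 4.0
```

>>> move_arm:
  motion: "-1 -.15 0 -.05 0;-1 .05 0 0 0;-1 -.15 0 -.05 0;-1 .05 0 0 0;-1 -.15 0 -.05 0;-1 .05 0 0 0;-1 -.15 0 -.05 0;-1 .05 0 0 0;-1 -.15 0 -.05 0;-1 .05 0 0 0;-1 0 0 0 0;-1 0 0 0 0"

```text
time: 18.35
position: [0.4221, 0.0454, 0.1917]
tool_rot: [-0.1, 0.995, 0.001, -0.003]
ft_force: [1.1, 0.1, 0.3]
grip_width: 0.0006
grip_force: 0.0
```

```bash
python3 - <<'E'
from h import *
go(.687,.091,.25,0.5);butt('s10','brass',(.25,.6),(-.1,.12))
p,d,m=load('s10');X=cloud(m,d);H,S,V=hsv(p);c=(H>17)&(H<30)&(S>120)&(V>40)&(X[...,0]>.25)&(X[...,0]<.6)&(X[...,1]>-.1)&(X[...,1]<.2)&(d>0)
n,l,s,ce=cv2.connectedComponentsWithStats(c.astype(np.uint8))
for i in range(1,n):
    if s[i,4]>10: print(s[i],np.round(np.percentile(X[l==i],[5,50,95],axis=0),3).tolist())
E
```

```text
pos [0.4221 0.0454 0.1917] yang 101.4 q6 -1.93 F [1.1 0.1 0.3] w 0.0006 gf 0.0 t 18.35 | shift [-1.342 -0.038 -0.298] turn -0.439
brass [0.395 0.058 0.027] 128 rel [-0.028  0.012 -0.195] tilt from vertical 8.8
[179 130  16  10  38] [[0.392, -0.0, 0.303], [0.398, 0.04, 0.308], [0.406, 0.071, 0.313]]
[180 136   4   5  11] [[0.384, 0.036, 0.292], [0.387, 0.043, 0.299], [0.392, 0.046, 0.302]]
[188 140   4   7  12] [[0.394, 0.003, 0.29], [0.396, 0.007, 0.298], [0.402, 0.01, 0.302]]
[201 191  14  15  90] [[0.476, 0.134, 0.022], [0.499, 0.151, 0.037], [0.519, 0.172, 0.05]]
[180 220  11  11  88] [[0.382, 0.053, 0.009], [0.392, 0.062, 0.023], [0.406, 0.078, 0.028]]
```

>>> move_arm:
  motion: "1 0 0 -.2 0;1 0 0 -.4 0;1 0 0 -.4 0;1 0 0 -.4 0;1 0 0 -.4 0;1 0 0 -.4 0"

```text
time: 18.9
position: [0.424, 0.0448, 0.2735]
tool_rot: [-0.1, 0.995, 0.0, -0.0]
ft_force: [-1.0, -0.1, 0.0]
grip_width: 0.0328
grip_force: 0.0
```

```bash
python3 - <<'E'
from h import *
go(.687,.091,.25,0.5)
snap('wrist','w11');seg('w11','brass');seg('w11','green');seg('w11','dark')
snap('side','s11')
a=load('w11')[0];b=load('s11')[0]
cv2.imwrite('pics/c11.png',np.hstack([a,cv2.resize(b[150:270,150:240],(288,384))])[:,:,::-1])
E
```

```text
pos [0.424  0.0448 0.2735] yang 101.4 q6 -1.93 F [-1.  -0.1  0. ] w 0.0328 gf 0.0 t 18.9 | shift [-1.335 -0.035  0.116] turn -0.439
brass px [270. 146.] 285 rect [395.6  68.9] [25.5 24.5] 43.2
brass px [321. 275.] 164 rect [590.2 204.6] [80.5  9.2] 14.6
green px [326. 169.] 300 rect [410.9 160.3] [27.7 26.6] 12.0
dark px [291. 182.] 615 rect [442.5 113.4] [103.3  15.3] 42.7
dark px [ 49. 197.] 333 rect [ 549.4 -295.2] [44.3 69.9] 12.7
dark px [ 76. 288.] 459 rect [ 736.2 -246.2] [64.2 53.5] 2.8
```

View pics/c11.png

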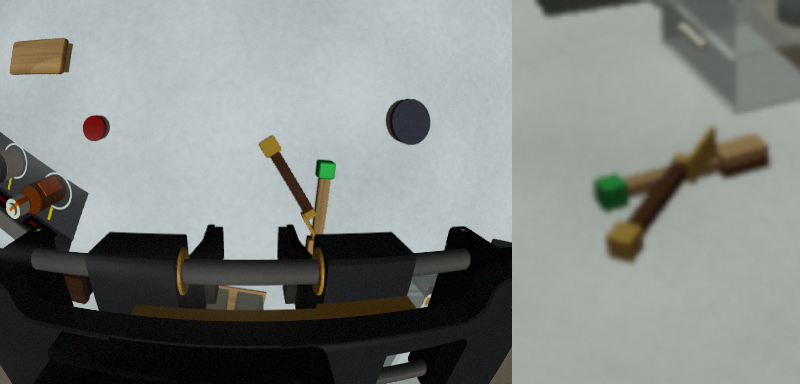

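```bash
python3 - <<'E'
from h import *
go(.483,.1496,.09,133)
M=R.from_euler('z',0).as_matrix()
E
```

```text
pos [0.4235 0.0449 0.2732] yang 101.4 q6 -1.93 F [-0.  -0.6  0.8] w 0.0406 gf 0.0 t 19.0 | shift [-0.397  0.453  0.915] turn -0.175
```

>>> move_arm:
  motion: ".05 -.2 .2 .2 -.03;.05 -.397 .453 .35 -.07;.05 -.397 .453 .5 -.1;.05 -.397 .453 .65 -.14;.05 -.397 .453 .75 -.175;.05 -.397 .453 .8 -.175;.05 -.397 .453 .8 -.175;.05 -.397 .453 .8 -.175;.05 -.397 .453 .8 -.175"

```text
time: 19.75
position: [0.4849, 0.1489, 0.1158]
tool_rot: [-0.365, 0.931, -0.0, 0.001]
ft_force: [0.4, -0.3, 0.7]
grip_width: 0.0463
grip_force: 0.0
```

```bash
python3 - <<'E'
from h import *
go(.483,.1496,.013,133)
p,d,m=snap('wrist','w12');seg('w12','brass');seg('w12','dark')
print(np.round(wplane(m,np.array([250.]),np.array([200.]),.035),3))
cv2.imwrite('pics/c12.png',cv2.convertScaleAbs(p,alpha=1.4)[:,:,::-1])
E
```

```text
pos [0.4849 0.1489 0.1158] yang 132.8 q6 -2.24 F [ 0.4 -0.3  0.7] w 0.0463 gf 0.0 t 19.75 | shift [0.005 0.01  0.514] turn -0.001
brass px [253.  62.] 764 rect [396.4  69.7] [28.3 24.3] 42.8
brass px [247. 207.] 589 rect [503.9 167.8] [65.3 22. ] 42.2
brass px [343. 273.] 167 rect [485.5 288. ] [54.5  7.7] 47.9
dark px [253. 125.] 1715 rect [441.5 111.7] [100.7  15.3] 43.1
dark px [  5. 229.] 213 rect [746.5 -56.7] [22.9 42.5] 66.5
[[0.49  0.153 0.035]]
```

View pics/c12.png

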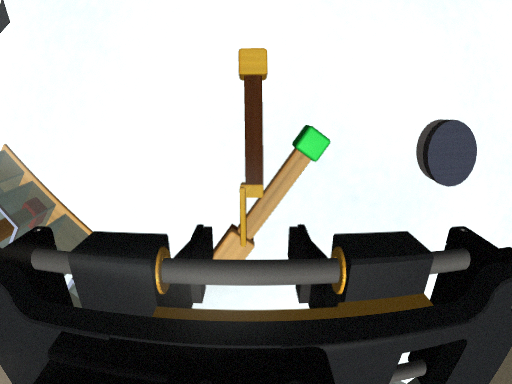

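>>> move_arm:
  motion: ".05 0 .01 .2 0;.05 0 .01 .35 0;.05 0 .01 .46 0;.05 0 .01 .51 0;.05 0 .01 .51 0;.05 0 .01 .51 0;-1 0 .01 .51 0;-1 0 .01 .51 0;-1 0 .01 .51 0;-1 0 .01 .51 0;-1 0 .01 .51 0;-1 0 .01 .51 0"
  newtons: 6

```text
time: 20.8
position: [0.4829, 0.1509, 0.0128]
tool_rot: [-0.366, 0.931, -0.0, 0.001]
ft_force: [0.3, -0.2, 3.5]
grip_width: 0.0213
grip_force: 5.9
```

>>> move_arm:
  motion: "-1 0 0 0 0;-1 0 0 -.08 0;-1 .02 0 -.2 0;-1 .05 0 -.32 0;-1 .1 0 -.45 0;-1 .16 0 -.58 0;-1 .22 0 -.7 0;-1 .28 0 -.8 0;-1 .34 0 -.9 0;-1 .38 0 -1 0;-1 .38 0 -1 0;-1 .38 0 -1 0"

```text
time: 21.8
position: [0.427, 0.099, 0.2127]
tool_rot: [-0.366, 0.931, -0.0, 0.001]
ft_force: [-0.6, 0.4, -1.8]
grip_width: 0.0214
grip_force: 6.0
```

```bash
cat >> h.py <<'E'
def brass(tag,xr=(.25,.75),yr=(-.15,.25)):
    p,d,m=snap('side',tag);X=cloud(m,d);H,S,V=hsv(p);c=(H>17)&(H<30)&(S>120)&(V>40)&(d>0)
    for i,r in((0,xr),(1,yr)): c&=(X[...,i]>r[0])&(X[...,i]<r[1])
    c&=X[...,2]<.27
    n,l,s,ce=cv2.connectedComponentsWithStats(c.astype(np.uint8))
    for i in range(1,n):
        if s[i,4]>10: print(s[i],np.round(np.percentile(X[l==i],[5,50,95],axis=0),3).tolist())
E
python3 - <<'E'
from h import *
go(.687,.091,.25,0.5);brass('s13')
E
```

```text
pos [0.427  0.099  0.2127] yang 132.9 q6 -2.35 F [-0.6  0.4 -1.8] w 0.0214 gf 6.0 t 21.8 | shift [-0.925 -0.914 -0.184] turn -0.264
[197 139   3   8  13] [[0.453, 0.112, 0.239], [0.458, 0.116, 0.245], [0.461, 0.119, 0.254]]
[184 146   9   9  40] [[0.412, 0.082, 0.227], [0.421, 0.091, 0.24], [0.427, 0.104, 0.245]]
[165 179  11  12 107] [[0.334, 0.012, 0.168], [0.346, 0.022, 0.181], [0.359, 0.034, 0.188]]
```

>>> move_arm:
  motion: "-1 0 0 -.15 0;-1 .05 0 .05 0;-1 -.05 0 -.15 0;-1 .05 0 .05 0;-1 -.05 0 -.15 0;-1 .05 0 .05 0;-1 -.05 0 -.15 0;-1 .05 0 .05 0;-1 -.05 0 -.15 0;-1 .05 0 .05 0;-1 0 0 0 0;-1 0 0 0 0"
  newtons: 5

```text
time: 22.85
position: [0.4247, 0.0997, 0.2097]
tool_rot: [-0.366, 0.931, 0.001, -0.003]
ft_force: [2.1, -0.2, -0.7]
grip_width: 0.0204
grip_force: 5.0
```

```bash
python3 - <<'E'
from h import *
go(.687,.091,.25,0.5);brass('s14')
E
```

```text
pos [0.4247 0.0997 0.2097] yang 133.0 q6 -2.35 F [ 2.1 -0.2 -0.7] w 0.0204 gf 5.0 t 22.85 | shift [-0.929 -0.925 -0.21 ] turn -0.264
[184 139   7  19  65] [[0.413, 0.081, 0.22], [0.419, 0.088, 0.238], [0.424, 0.103, 0.267]]
[186 188  10  10  78] [[0.408, 0.071, 0.102], [0.418, 0.078, 0.113], [0.432, 0.087, 0.122]]
```

>>> move_arm:
  motion: "-1 0 0 -.06 .02;-1 -.05 -.05 -.12 .055;-1 -.14 -.14 -.18 .09;-1 -.24 -.24 -.22 .125;-1 -.35 -.35 -.25 .16;-1 -.46 -.46 -.25 .195;-1 -.57 -.57 -.25 .23;-1 -.68 -.68 -.25 .265;-1 -.78 -.78 -.25 .3;-1 -.86 -.86 -.25 .335;-1 -.91 -.91 -.25 .37;-1 -.925 -.923 -.25 .4"

```text
time: 23.9
position: [0.6921, 0.0895, 0.2614]
tool_rot: [0.253, 0.967, 0.0, 0.002]
ft_force: [-0.3, -0.0, -0.8]
grip_width: 0.0205
grip_force: 5.0
```

>>> move_arm:
  motion: "-1 0 0 0 .035;-1 0 0 0 .07;-1 0 0 0 .105;-1 0 0 0 .14;-1 0 0 0 .175;-1 0 0 0 .21;-1 0 0 0 .245;-1 0 0 0 .28;-1 0 0 0 .31;-1 0 0 0 .33;-1 0 0 0 .336;-1 0 0 0 .336"

```text
time: 24.9
position: [0.6889, 0.09, 0.262]
tool_rot: [0.704, 0.71, 0.0, 0.0]
ft_force: [0.4, -0.6, -0.8]
grip_width: 0.0201
grip_force: 5.0
```

```bash
python3 - <<'E'
from h import *
go(.6862,.091,.12,0.5);brass('s15',(.6,.75),(.0,.2))
p=load('s15')[0];cv2.imwrite('pics/c15.png',cv2.resize(p[80:240,190:350],(600,600))[:,:,::-1])
E
```

```text
pos [0.6889 0.09   0.262 ] yang 0.5 q6 -0.04 F [ 0.4 -0.6 -0.8] w 0.0201 gf 5.0 t 24.9 | shift [ 0.005 -0.014  0.71 ] turn 0.0
[266 156  10  10  76] [[0.666, 0.083, 0.152], [0.673, 0.089, 0.164], [0.687, 0.103, 0.174]]
```

View pics/c15.png

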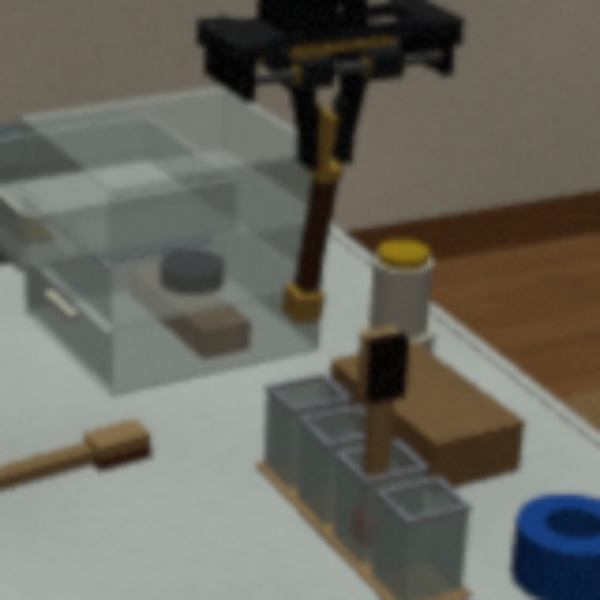

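>>> move_arm:
  motion: "-1 -.015 .045 .05 0;-1 -.015 .045 .15 0;-1 -.015 .045 .25 0;-1 -.015 .045 .35 0;-1 -.015 .045 .42 0;-1 -.015 .045 .48 0;-1 -.015 .045 .54 0;-1 -.015 .045 .6 0;-1 -.015 .045 .65 0;-1 -.015 .045 .69 0;-1 -.015 .045 .71 0;-1 -.015 .045 .71 0"

```text
time: 25.95
position: [0.6979, 0.087, 0.1208]
tool_rot: [0.704, 0.71, 0.001, 0.001]
ft_force: [0.2, 1.0, 0.7]
grip_width: 0.0207
grip_force: 5.0
```

```bash
python3 - <<'E'
from h import *
go(.6862,.091,.115,0.5);brass('s16',(.6,.75),(.0,.2))
E
```

```text
pos [0.6979 0.087  0.1208] yang 0.5 q6 -0.04 F [0.2 1.  0.7] w 0.0207 gf 5.0 t 25.95 | shift [ 0.02  -0.058  0.029] turn -0.0
[269 137  25   7  63] [[0.656, 0.058, 0.233], [0.696, 0.063, 0.238], [0.727, 0.068, 0.243]]
[275 152   7  20  86] [[0.685, 0.065, 0.135], [0.689, 0.074, 0.159], [0.706, 0.091, 0.185]]
```

Go down a little more until the floor pushes back.

>>> move_arm:
  motion: "-1 0 -.02 .015 0;-1 0 -.03 .03 0;-1 0 -.03 .045 0;-1 0 -.03 .055 0"

```text
time: 26.33
position: [0.6922, 0.087, 0.1118]
tool_rot: [0.704, 0.71, 0.001, 0.002]
ft_force: [-1.0, 0.2, 7.9]
grip_width: 0.0211
grip_force: 5.1
```

>>> move_arm:
  motion: "1 0 0 0 0;1 0 0 0 0;1 0 0 0 0;1 0 0 0 0;1 0 0 0 0;1 0 0 0 0;1 0 0 0 0;1 0 0 -.15 0;1 0 0 -.35 0;1 0 0 -.55 0;1 0 0 -.75 0;1 0 0 -.9 0"

```text
time: 27.33
position: [0.6919, 0.087, 0.2933]
tool_rot: [0.704, 0.71, 0.002, 0.002]
ft_force: [1.1, -0.0, 0.5]
grip_width: 0.0859
grip_force: 0.0
```

>>> move_arm:
  motion: "1 .1 -.2 0 -.03;1 .4 -.775 0 -.07;1 .4 -.775 0 -.11;1 .4 -.775 0 -.15;1 .4 -.775 0 -.19;1 .4 -.775 0 -.23;1 .4 -.775 0 -.27;1 .4 -.775 0 -.31;1 .4 -.775 0 -.35;1 .4 -.775 0 -.39;1 .4 -.775 0 -.43;1 .4 -.775 0 -.46"

```text
time: 28.33
position: [0.5353, 0.1657, 0.2893]
tool_rot: [0.056, 0.998, -0.0, 0.0]
ft_force: [0.4, 0.5, 0.2]
grip_width: 0.0869
grip_force: 0.0
```

>>> move_arm:
  motion: "1 0 0 .25 -.04;1 0 0 .5 -.08;1 0 0 .5 -.08;1 0 0 .5 -.08;1 0 0 .5 -.08"

```text
time: 28.75
position: [0.535, 0.1657, 0.1887]
tool_rot: [-0.067, 0.998, -0.0, -0.001]
ft_force: [0.5, -0.5, 0.3]
grip_width: 0.0872
grip_force: 0.0
```

```bash
python3 - <<'E'
from h import *
snap('wrist','w17');seg('w17','green')
p,d,m=load('w17');H,S,V=hsv(p)
c=(H>8)&(H<22)&(S>60)&(V>60)&(V<255);c[:40]=0
n,l,s,ce=cv2.connectedComponentsWithStats(c.astype(np.uint8))
for i in range(1,n):
    if s[i,4]>300:
        v,u=np.nonzero(l==i);P=wplane(m,u,v,.023)[:,:2].astype(np.float32)*1000;r=cv2.minAreaRect(P);print(ce[i].round(),s[i,4],np.round(r[0],1),np.round(r[1],1),round(r[2],1))
go(.56,.18,-.008,98)
snap('side','s17');brass('s17b',(.6,.75),(.0,.2))
E
```

```text
green px [259.  71.] 478 rect [412.3 160.8] [25.1 24. ] 7.7
[260. 153.] 2304 [502. 173.] [154.2  29.4] 8.8
pos [0.5364 0.1658 0.1902] yang 97.6 q6 -1.6 F [ 0.9  0.9 -0.3] w 0.0869 gf 0.0 t 28.8 | shift [-0.125  0.055  0.991] turn -0.002
[268 152   9  20  98] [[0.671, 0.074, 0.135], [0.673, 0.082, 0.157], [0.688, 0.096, 0.184]]
```

>>> move_arm:
  motion: "1 -.095 .058 .2 0;1 -.095 .058 .4 0;1 -.095 .058 .6 0;1 -.095 .058 .77 0;1 -.095 .058 .9 0;1 -.095 .058 .98 0;1 -.095 .058 .98 0;1 -.095 .058 .98 0;-1 -.095 .058 .98 0;-1 -.095 .058 .98 0;-1 -.095 .058 .98 0;-1 -.095 .058 .98 0"
  newtons: 4

```text
time: 29.9
position: [0.5536, 0.1799, -0.0053]
tool_rot: [-0.067, 0.998, 0.0, 0.001]
ft_force: [-0.7, -0.1, 0.7]
grip_width: 0.0682
grip_force: 0.0
```

>>> move_arm:
  motion: "-1 0 0 0 0;-1 0 0 0 0;-1 0 0 0 0;-1 0 0 0 0;-1 0 0 0 0;-1 0 0 0 0;-1 0 0 0 0"

```text
time: 30.48
position: [0.5525, 0.1797, -0.0068]
tool_rot: [-0.067, 0.998, -0.0, -0.0]
ft_force: [-0.2, 0.4, -0.4]
grip_width: 0.0299
grip_force: 4.0
```

>>> move_arm:
  motion: "-1 0 0 -.08 0;-1 .03 0 -.2 0;-1 .08 0 -.32 0;-1 .16 0 -.45 0;-1 .25 0 -.58 0;-1 .36 0 -.7 0;-1 .48 0 -.8 0;-1 .6 0 -.9 0;-1 .7 0 -1 0;-1 .7 0 -1 0;-1 .7 0 -1 0"

```text
time: 31.4
position: [0.4138, 0.1612, 0.1942]
tool_rot: [-0.067, 0.998, 0.0, 0.001]
ft_force: [-0.3, 0.2, -0.5]
grip_width: 0.0299
grip_force: 4.0
```

```bash
python3 - <<'E'
from h import *
go(.6863,.029,.25,0.5);butt('s18','green')
E
```

```text
pos [0.4138 0.1612 0.1942] yang 97.7 q6 -1.59 F [-0.3  0.2 -0.5] w 0.0299 gf 4.0 t 31.4 | shift [-1.263 -0.837 -0.275] turn -0.46
green [0.329 0.141 0.108] 84 rel [-0.085 -0.021 -0.117] tilt from vertical 36.8
```

>>> move_arm:
  motion: "-1 -.15 0 -.05 0;-1 .05 0 0 0;-1 -.15 0 -.05 0;-1 .05 0 0 0;-1 -.15 0 -.05 0;-1 .05 0 0 0;-1 -.15 0 -.05 0;-1 .05 0 0 0;-1 -.15 0 -.05 0;-1 .05 0 0 0;-1 0 0 0 0;-1 0 0 0 0"

```text
time: 32.45
position: [0.4125, 0.1607, 0.1907]
tool_rot: [-0.067, 0.998, -0.0, -0.003]
ft_force: [1.8, 0.0, -0.3]
grip_width: 0.0304
grip_force: 4.0
```

```bash
python3 - <<'E'
from h import *
go(.6863,.029,.265,0.5);butt('s19','green')
E
```

```text
pos [0.4125 0.1607 0.1907] yang 97.6 q6 -1.59 F [ 1.8  0.  -0.3] w 0.0304 gf 4.0 t 32.45 | shift [-1.267 -0.835 -0.379] turn -0.46
green [0.394 0.15  0.077] 73 rel [-0.019 -0.011 -0.143] tilt from vertical 8.6
```

>>> move_arm:
  motion: "-1 0 0 -.06 0;-1 -.03 -.05 -.12 0;-1 -.09 -.13 -.2 0;-1 -.16 -.24 -.27 0;-1 -.23 -.36 -.33 0;-1 -.3 -.48 -.37 0;-1 -.36 -.57 -.38 0;-1 -.4 -.63 -.38 0;-1 -.416 -.66 -.38 0;-1 -.416 -.66 -.38 0"

```text
time: 33.33
position: [0.5159, 0.0403, 0.2692]
tool_rot: [-0.066, 0.998, -0.0, 0.001]
ft_force: [-0.0, -0.4, -0.5]
grip_width: 0.0299
grip_force: 4.0
```

>>> move_arm:
  motion: "-1 -.04 -.01 0 .03;-1 -.1 -.02 0 .065;-1 -.18 -.04 0 .1;-1 -.27 -.06 0 .135;-1 -.36 -.08 0 .17;-1 -.46 -.1 0 .205;-1 -.56 -.12 0 .24;-1 -.65 -.14 0 .275;-1 -.73 -.155 0 .31;-1 -.8 -.17 0 .345;-1 -.84 -.175 0 .38;-1 -.851 -.175 0 .41"

```text
time: 34.33
position: [0.6879, 0.0308, 0.2682]
tool_rot: [0.547, 0.837, 0.0, -0.001]
ft_force: [-1.3, -0.1, -1.0]
grip_width: 0.0296
grip_force: 4.0
```

>>> move_arm:
  motion: "-1 0 0 0 .03;-1 0 0 0 .06;-1 0 0 0 .09;-1 0 0 0 .115;-1 0 0 0 .129;-1 0 0 0 .129;-1 0 0 0 .129"

```text
time: 34.92
position: [0.6866, 0.0307, 0.2687]
tool_rot: [0.702, 0.712, -0.0, -0.001]
ft_force: [-0.4, 0.3, -0.6]
grip_width: 0.0303
grip_force: 4.0
```

```bash
python3 - <<'E'
from h import *
go(.6863,.029,.155,0.5);butt('s20','green',(.55,.75))
p,d,m=load('s20');X=cloud(m,d);H,S,V=hsv(p);c=(H>45)&(H<85)&(S>80)&(V>40)&(X[...,0]>.55)&(X[...,0]<.75)&(X[...,1]>-.1)&(X[...,1]<.15)
print(np.percentile(X[c],[3,97],axis=0).round(3))
cv2.imwrite('pics/c20.png',cv2.resize(p[80:240,190:350],(600,600))[:,:,::-1])
E
```

```text
pos [0.6866 0.0307 0.2687] yang 0.8 q6 -0.13 F [-0.4  0.3 -0.6] w 0.0303 gf 4.0 t 34.92 | shift [-0.009 -0.001  0.569] turn 0.002
green [0.678 0.033 0.152] 79 rel [-0.009  0.002 -0.147] tilt from vertical 3.6
[[0.67  0.027 0.137]
 [0.693 0.049 0.161]]
```

View pics/c20.png

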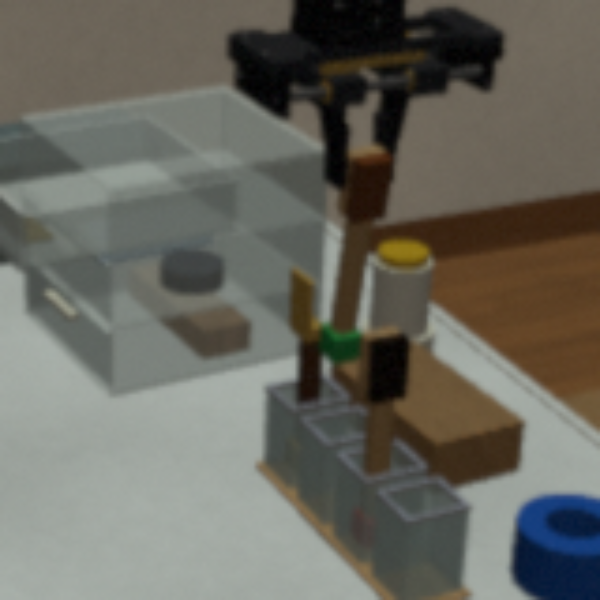

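>>> move_arm:
  motion: "-1 -.05 .02 0 0;-1 -.05 .02 .1 0;-1 -.05 .02 .2 0;-1 -.05 .02 .28 0;-1 -.05 .02 .35 0;-1 -.05 .02 .42 0;-1 -.05 .02 .48 0;-1 -.05 .02 .54 0;-1 -.05 .02 .59 0;-1 -.05 .02 .63 0;-1 -.05 .02 .65 0;-1 -.05 .02 .65 0"

```text
time: 35.97
position: [0.6917, 0.0193, 0.1391]
tool_rot: [0.703, 0.711, 0.0, 0.0]
ft_force: [0.2, 0.1, 0.0]
grip_width: 0.03
grip_force: 4.0
```

```bash
python3 - <<'E'
from h import *
go(.6863,.029,.13,0.5)
p,d,m=snap('side','s21');X=cloud(m,d)
cv2.imwrite('pics/c21.png',cv2.resize(p[100:240,200:340],(600,600))[:,:,::-1])
E
```

```text
pos [0.6917 0.0193 0.1391] yang 0.6 q6 -0.14 F [0.2 0.1 0. ] w 0.03 gf 4.0 t 35.97 | shift [ 0.049 -0.026  0.046] turn 0.001
```

>>> move_arm:
  motion: "-1 .02 -.01 .015 0;-1 .03 -.02 .03 0;-1 .03 -.02 .045 0;-1 .03 -.02 .06 0;-1 .03 -.02 .06 0"

```text
time: 36.43
position: [0.6894, 0.0257, 0.1292]
tool_rot: [0.703, 0.711, 0.002, 0.002]
ft_force: [0.4, 0.2, 3.8]
grip_width: 0.03
grip_force: 4.0
```

>>> move_arm:
  motion: "1 0 0 0 0;1 0 0 0 0;1 0 0 0 0;1 0 0 0 0;1 0 0 0 0;1 0 0 0 0;1 0 0 0 0;1 0 0 -.15 0;1 0 0 -.35 0;1 0 0 -.55 0;1 0 0 -.75 0;1 0 0 -.85 0"

```text
time: 37.43
position: [0.6895, 0.0252, 0.3036]
tool_rot: [0.703, 0.711, 0.003, 0.004]
ft_force: [0.6, -0.5, 1.2]
grip_width: 0.0863
grip_force: 0.0
```

```bash
python3 - <<'E'
from h import *
p,d,m=snap('top','t22');s,_,ms=snap('side','s22')
X=cloud(m,d);H,S,V=hsv(p)
# rings: white pixels, streak pixels
z=X[...,2]
wh=(V>75)&(S<60)&(abs(z)<.01)&(X[...,0]>.4)&(X[...,0]<.65)&(X[...,1]<-.22)&(X[...,1]>-.5)
a=p[150:240,320:440];b=s[230:370,250:380]
cv2.imwrite('pics/c22.png',cv2.convertScaleAbs(np.hstack([cv2.resize(a,(480,360),interpolation=cv2.INTER_CUBIC),cv2.resize(b,(312,360)[:2],interpolation=cv2.INTER_CUBIC)]),alpha=2)[:,:,::-1])
g=(z>.05)&(z<.075)&(X[...,0]>.5)&(X[...,1]<-.2)&(X[...,1]>-.56)&(X[...,0]<.68)&(S<60)
P=X[g];r=cv2.minAreaRect((P[:,:2]*1000).astype(np.float32));print('reader top',r,len(P))
for n,lo,hi in(('lid',.06,.08),('cap',.115,.14)):
    g=(z>lo)&(z<hi)&(X[...,0]<.58)&(X[...,0]>.4)&(X[...,1]<-.2)&(X[...,1]>-.47);P=X[g];print(n,len(P),P.mean(0).round(4),np.percentile(P,[2,98],axis=0).round(4).tolist())
    o=g&(H<25)&(S>90); o2=o&(V>50);print(' streak',o2.sum(),X[o2].mean(0).round(4) if o2.any() else '')
E
```

```text
reader top ((562.834228515625, -368.80548095703125), (250.34304809570312, 145.02992248535156), 71.77522277832031) 1520
lid 484 [ 0.5129 -0.4     0.0695] [[0.4784, -0.4616, 0.0606], [0.578, -0.274, 0.0779]]
 streak 79 [ 0.516  -0.3576  0.0707]
cap 142 [ 0.5337 -0.296   0.128 ] [[0.5201, -0.3121, 0.1162], [0.5492, -0.2823, 0.1354]]
 streak 15 [ 0.5278 -0.2899  0.1279]
```

View pics/c22.png

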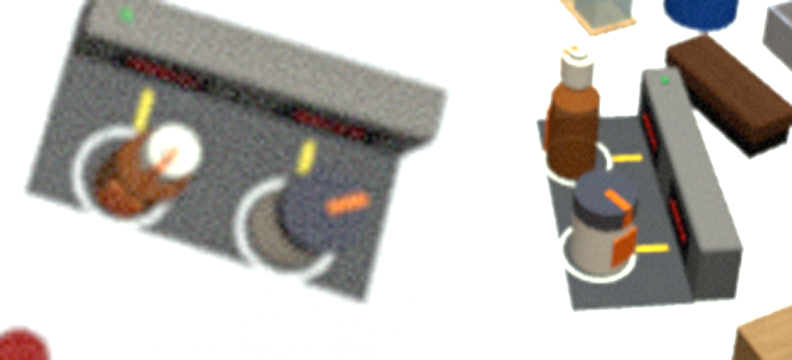

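```bash
python3 - <<'E'
from h import *
def cx(m,d,X,p):
    H,S,V=hsv(p);z=X[...,2]
    B=(z>.052)&(z<.068)&(X[...,1]<-.2)&(X[...,1]>-.56)&(X[...,0]<.7)
    # block: x beyond line
    u=np.array([np.cos(np.radians(-19.5)),np.sin(np.radians(-19.5))]);s=(X[...,:2]-[.5154,-.3463])@u
    P=X[B&(s>.06)&(s<.13)];r=cv2.minAreaRect((P[:,:2]*1000).astype(np.float32));print('block',np.round(r[0],1),np.round(r[1],1),round(r[2],2),len(P),'median',np.round(np.median(P[:,:2],0),4))
    w=P[:,:2]-P[:,:2].mean(0);e=np.linalg.svd(w,full_matrices=0)[2][0];print(' pca',np.degrees(np.arctan2(e[1],e[0])).round(2))
    o=(H<16)&(S>140)&(V>45)
    for n,lo,hi,c in(('jar',.062,.08,(.4954,-.4029)),('bottle',.12,.14,(.5354,-.2897))):
        g=(z>lo)&(z<hi)&(np.hypot(X[...,0]-c[0],X[...,1]-c[1])<.045);P=X[g]
        (cc,rr)=cv2.minEnclosingCircle((P[:,:2]*1000).astype(np.float32));
        q=X[g&o];print(n,'circ',np.round(cc,1),round(rr,1),'mean',P.mean(0).round(4),'orange',len(q),q.mean(0).round(4) if len(q) else '')
        if len(q):
            c2=P.mean(0)[:2] if n=='jar' else np.array(cc)/1000
            e=np.linalg.svd((q-q.mean(0))[:,:2],full_matrices=0)[2][0];dd=q.mean(0)[:2]-P.mean(0)[:2];e=e*np.sign(e@dd);print('  dir line',np.degrees(np.arctan2(e[1],e[0])).round(1),'centre->mean',np.degrees(np.arctan2(dd[1],dd[0])).round(1))
    q=X[o&(z>.01)&(z<.1)&(np.hypot(X[...,0]-.515,X[...,1]+.346)<.12)]
    return
for t in('t22','s22'):
    p,d,m=load(t);cx(m,d,cloud(m,d),p)
E
```

```text
block [ 610.8 -384.8] [250.4  44.2] 70.66 1331 median [ 0.6097 -0.3845]
 pca 70.52
jar circ [ 504.6 -412.8] 30.3 mean [ 0.5039 -0.4106  0.0704] orange 28 [ 0.5096 -0.4268  0.0717]
  dir line -75.7 centre->mean -70.5
bottle circ [ 534.7 -298. ] 16.3 mean [ 0.5342 -0.2966  0.1288] orange 1 [ 0.5239 -0.2867  0.1261]
  dir line -180.0 centre->mean 136.2
block [ 607.4 -385.7] [254.   41.8] 70.7 1298 median [ 0.6    -0.4063]
 pca 70.64
jar circ [ 502.  -413.9] 30.9 mean [ 0.5004 -0.4155  0.0686] orange 46 [ 0.5078 -0.4288  0.0693]
  dir line -81.9 centre->mean -60.7
bottle circ [ 532.9 -298.8] 17.9 mean [ 0.5304 -0.3017  0.1265] orange 1 [ 0.5302 -0.2955  0.1336]
  dir line -180.0 centre->mean 92.4
```

>>> move_arm:
  motion: "1 -.2 -.15 0 .03;1 -.4 -.3 0 .06;1 -.55 -.39 0 .09;1 -.55 -.39 0 .111;1 -.55 -.39 0 .111;1 -.55 -.39 0 .111"

```text
time: 38.03
position: [0.61, -0.0856, 0.2963]
tool_rot: [0.816, 0.578, -0.0, -0.001]
ft_force: [0.4, 0.7, 0.8]
grip_width: 0.0871
grip_force: 0.0
```

```bash
python3 - <<'E'
from h import *
go(.535,-.19,.29,-19.4)
E
```

```text
pos [ 0.61   -0.0856  0.2963] yang -19.3 q6 0.02 F [0.4 0.7 0.8] w 0.0871 gf 0.0 t 38.03 | shift [-0.617 -0.181  0.031] turn 0.0
```

>>> move_arm:
  motion: "1 -.3 -.1 0 0;1 -.617 -.181 .03 0;1 -.617 -.181 .03 0;1 -.617 -.181 .03 0;1 -.617 -.181 .03 0"

```text
time: 38.45
position: [0.5352, -0.1905, 0.2905]
tool_rot: [0.816, 0.578, -0.0, -0.001]
ft_force: [0.6, 0.0, -0.6]
grip_width: 0.087
grip_force: 0.0
```

```bash
python3 - <<'E'
from h import *
go(.535,-.298,.09,-19.4)
p,d,m=snap('wrist','w23');cv2.imwrite('pics/c23.png',cv2.convertScaleAbs(p,alpha=1.3)[:,:,::-1])
H,S,V=hsv(p);o=(H<14)&(S>150)&(V>90)
n,l,s,ce=cv2.connectedComponentsWithStats(o.astype(np.uint8))
for i in range(1,n):
    if s[i,4]>15: print('orange',ce[i].round(1),s[i])
E
```

```text
pos [ 0.5352 -0.1905  0.2905] yang -19.4 q6 -0.2 F [ 0.6  0.  -0.6] w 0.087 gf 0.0 t 38.45 | shift [-0.508  0.179  1.002] turn 0.0
orange [500.2   7.4] [496   4   9   7  19]
orange [473.4  14.3] [467   9  15  12  49]
orange [492.4  32.9] [490  28   6  10  18]
orange [313.4  33.9] [307  30  13   8  54]
orange [504.5  33.7] [501  31   8   8  17]
orange [498.8  54.1] [496  51   7   8  19]
orange [184.6 201. ] [173 192  24  18 281]
orange [260.1 223.5] [256 212   8  22  39]
orange [275.1 230.2] [260 222  32  18 302]
orange [496.3 239.9] [491 233  11  15  26]
orange [281.4 303.6] [277 300  12   9  28]
```

View pics/c23.png

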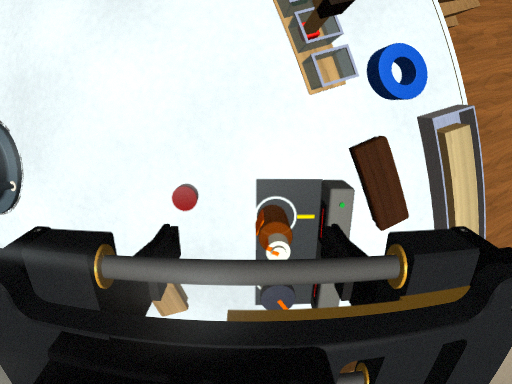

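```bash
python3 - <<'E'
from h import *
go(.525,-.326,.19,-19.4)
E
```

```text
pos [ 0.5361 -0.1894  0.2908] yang -19.3 q6 -0.2 F [ 0.4 -0.1  0.5] w 0.0868 gf 0.0 t 38.5 | shift [-0.664  0.174  0.503] turn 0.0
```

>>> move_arm:
  motion: "1 -.2 .05 .05 0;1 -.4 .1 .15 0;1 -.6 .15 .3 0;1 -.664 .174 .45 0;1 -.664 .174 .5 0;1 -.664 .174 .5 0;1 -.664 .174 .5 0"

```text
time: 39.08
position: [0.5255, -0.3249, 0.1902]
tool_rot: [0.815, 0.579, 0.0, -0.001]
ft_force: [0.1, -1.0, -0.0]
grip_width: 0.0871
grip_force: 0.0
```

```bash
cat >> h.py <<'E'
def top_obj(tag,z,c,rad,R0):
    "object top disc at height z near c: disc centre and streak direction from a wrist picture"
    p,d,m=load(tag);H,S,V=hsv(p);v,u=np.mgrid[:384,:512].astype(float);P=wplane(m,u,v,z);near=np.hypot(P[...,0]-c[0],P[...,1]-c[1])<rad+.004
    o=near&(H<16)&(S>140)&(V>70);q=P[o][:,:2]
    if len(q)<8: print('few',len(q));return
    e=np.linalg.svd(q-q.mean(0),full_matrices=0)[2][0];dd=q.mean(0)-np.array(c);e*=np.sign(e@dd)
    print(tag,'streak n',o.sum(),'mean',q.mean(0).round(4),'line',np.degrees(np.arctan2(e[1],e[0])).round(1),'c->mean',np.degrees(np.arctan2(dd[1],dd[0])).round(1),'r',np.hypot(*dd).round(4),'len',np.ptp(q@e).round(4))
E
python3 - <<'E'
from h import *
go(.535,-.298,.09,-19.4)
p,d,m=snap('wrist','w24');H,S,V=hsv(p)
v,u=np.mgrid[:384,:512].astype(float);P=wplane(m,u,v,.126)
near=np.hypot(P[...,0]-.535,P[...,1]+.298)<.035
w=near&(V>110)&(S<70);vv,uu=np.nonzero(w);print('white cap',w.sum(),uu.mean(),vv.mean(),P[w].mean(0).round(4))
W=P[w|(near&(H<16)&(S>140)&(V>90)&(d<1))][:,:2]
c,r=cv2.minEnclosingCircle((P[w][:,:2]*1000).astype(np.float32));print('circ',np.round(c,1),round(r,1))
u0,v0=int(uu.mean()),int(vv.mean())
for y in range(v0-30,v0+32,4): print(y,' '.join('%3d/%3d/%3d'%(H[y,x],S[y,x],V[y,x]) for x in range(u0-28,u0+30,5)))
# ring fit on table
P0=wplane(m,u,v,0.);b=np.array([.539,-.297]);rr=np.hypot(P0[...,0]-b[0],P0[...,1]-b[1]);k=(rr>.026)&(rr<.048)&(V>130)&(S<40);v2,u2=np.nonzero(k);Q=P0[k][:,:2];A=np.c_[2*Q,np.ones(len(Q))];s=np.linalg.lstsq(A,(Q**2).sum(1),rcond=None)[0];print('ring',len(Q),s[:2].round(4),np.sqrt(s[2]+s[:2]@s[:2]).round(4))
E
```

```text
pos [ 0.5255 -0.3249  0.1902] yang -19.2 q6 -0.4 F [ 0.1 -1.  -0. ] w 0.0871 gf 0.0 t 39.08 | shift [0.142 0.002 0.501] turn 0.001Traceback (most recent call last):
  File "<stdin>", line 4, in <module>
  File "h.py", line 30, in wplane
    d=np.stack([x/r*np.sin(r),y/r*np.sin(r),np.cos(r)],-1);r=R.from_quat(m['attitude']).apply(d);t=np.array(m['position']);return t+r*((z-t[2])/r[...,2])[...,None]
                                                             ~~~~~~~~~~~~~~~~~~~~~~~~~~~~~~~~^^^
  File "scipy/spatial/transform/_rotation.pyx", line 2580, in scipy.spatial.transform._rotation.Rotation.apply
ValueError: Expected input of shape (3,) or (P, 3), got (384, 512, 3).
```

```bash
sed -i "s/r=R.from_quat(m\['attitude'\]).apply(d);t=np.array(m\['position'\]);return t+r\*((z-t\[2\])\/r\[...,2\])/r=R.from_quat(m['attitude']).apply(d.reshape(-1,3)).reshape(d.shape);t=np.array(m['position']);return t+r*((z-t[2])\/r[...,2])/" h.py
cat > cap.py <<'E'
from h import *
import sys
p,d,m=load(sys.argv[1]);H,S,V=hsv(p)
v,u=np.mgrid[:384,:512].astype(float);P=wplane(m,u,v,.126)
near=np.hypot(P[...,0]-.535,P[...,1]+.298)<.03
w=near&(V>110)&(S<70);vv,uu=np.nonzero(w);print('white cap',w.sum(),uu.mean(),vv.mean(),P[w].mean(0).round(4))
c,r=cv2.minEnclosingCircle((P[w][:,:2]*1000).astype(np.float32));print('circ',np.round(c,1),round(r,1))
u0,v0=int(uu.mean()),int(vv.mean())
for y in range(v0-28,v0+30,3): print(y,''.join('W' if S[y,x]<70 and V[y,x]>110 else 'O' if S[y,x]>150 and H[y,x]<16 and V[y,x]>120 else 'a' if H[y,x]<16 and S[y,x]>90 else 'd' if V[y,x]<60 else '.' for x in range(u0-36,u0+36,2)))
P0=wplane(m,u,v,0.);b=np.array([.539,-.297]);rr=np.hypot(P0[...,0]-b[0],P0[...,1]-b[1]);k=(rr>.026)&(rr<.048)&(V>130)&(S<40);Q=P0[k][:,:2];A=np.c_[2*Q,np.ones(len(Q))];s=np.linalg.lstsq(A,(Q**2).sum(1),rcond=None)[0];print('ring',len(Q),s[:2].round(4),np.sqrt(s[2]+s[:2]@s[:2]).round(4))
E
python3 cap.py w24
```

```text
white cap 1682 243.28121284185494 168.31807372175982 [ 0.53   -0.2955  0.126 ]
circ [ 535. -298.] 29.9
140 WWWWWWWWWWWWW.aaaaaaaaOOaOaaaaa.....
143 WWWWWWWWWWWW.aaaaOOaaaaOOaaaaaaa....
146 WWWWWWWWWWW.aaaaaaaaaWWWaaaaaaaaa...
149 WWWWWWWWWWWaaaaaaa..WWWW....aaaaaa..
152 WWWWWWWWWWOaaaaa.WWWWWWWWWWW.aaaaaa.
155 WWWWWWWWW.aaaaaWWWWWWWWWWWWWWWaaaaa.
158 WWWWWWWWWOaaOO.WWWWWWWWWWWWWWWWaaaa.
161 WWWWWWWWWWaaaO....WWWWWWWWWWWWWaaaaW
164 WWWWWWWWWWaaO.O.OW..WWWWWWWWWWWWaaWW
167 WWWWWWWWWWWaaWWWW......WWWWWWWWWaaW.
170 WWWWWWWWWWWWaWWWWWWa...WWWWWWWWWa...
173 WWWWWWWWWWWW.WWWWWWWWWWWWWWWWWWW....
176 WWWWWWWWWWWW..WWWWWWWWWWWWWWWWW.....
179 WWWWWWWWWWWW...WWWWWWWWWWWWWWW......
182 WWWWWWWWWWWW....WWWWWWWWWWWWW.......
185 WWWWWWWWWWWW......WWWWWWWWW.........
188 WWWWWWWWWWWW........................
191 WWWWWWWWWWWW........................
194 WWWWWWWWWWWW........................
197 WWWWWWWWWWWW........................
ring 1471 [ 0.5356 -0.297 ] 0.038
```

```bash
cat > st.py <<'E'
from h import *
def streak(tag,z,c,R0,smin,white):
    p,d,m=load(tag);H,S,V=hsv(p);v,u=np.mgrid[:384,:512].astype(float);P=wplane(m,u,v,z)[...,:2];c=np.array(c)
    for _ in range(8):
        k=np.hypot(*(P-c).transpose(2,0,1))<R0+.003
        ok=k&(white(H,S,V)|((H<16)&(S>smin)&(np.hypot(*(P-c).transpose(2,0,1))<R0*.9)));c=P[ok].mean(0)
    k=np.hypot(*(P-c).transpose(2,0,1));o=(k<R0*.95)&(H<18)&(S>smin);q=P[o];w=S[o].astype(float)
    mu=np.average(q,axis=0,weights=w);e=np.linalg.svd((q-mu)*np.sqrt(w)[:,None],full_matrices=0)[2][0];dd=mu-c;e*=np.sign(e@dd)
    f=lambda a:np.degrees(np.arctan2(a[1],a[0])).round(1)
    print(tag,'centre',c.round(4),'n',ok.sum(),'streak',len(q),mu.round(4),'line',f(e),'c->mu',f(dd),np.hypot(*dd).round(4),'len',np.ptp(q@e).round(4))
E
python3 - <<'E'
from st import *
streak('w24',.126,(.535,-.297),.016,60,lambda H,S,V:(S<60)&(V>110))
E
```

```text
w24 centre [ 0.5371 -0.2975] n 1074 streak 112 [ 0.5306 -0.2931] line 130.1 c->mu 146.2 0.0078 len 0.0153
```

```bash
python3 - <<'E'
from h import *
go(.5365,-.2975,.09,-19.4)
E
```

```text
pos [ 0.5262 -0.3252  0.1916] yang -19.2 q6 -0.4 F [ 1.  -0.   1.2] w 0.0871 gf 0.0 t 39.13 | shift [0.148 0.003 0.508] turn 0.001
```

>>> move_arm:
  motion: "1 .148 .003 0 0;1 .148 .003 0 0;1 .148 .003 .1 0;1 .148 .003 .25 0;1 .148 .003 .4 0;1 .148 .003 .5 0;1 .148 .003 .508 0;1 .148 .003 .508 0;1 .148 .003 .508 0"
  newtons: 15

```text
time: 39.88
position: [0.5366, -0.2994, 0.0918]
tool_rot: [0.815, 0.579, 0.001, 0.002]
ft_force: [0.1, -0.2, -0.2]
grip_width: 0.087
grip_force: 0.0
```

>>> move_arm:
  motion: "-1 0 0 0 0;-1 0 0 0 0;-1 0 0 0 0;-1 0 0 0 0;-1 0 0 0 0;-1 0 0 0 0;-1 0 0 0 0;-1 0 0 0 0;-1 0 0 0 0;-1 0 0 0 0;-1 0 0 0 0"

```text
time: 40.8
position: [0.5348, -0.2991, 0.0896]
tool_rot: [0.816, 0.578, 0.0, 0.0]
ft_force: [-0.2, -0.2, -1.2]
grip_width: 0.0315
grip_force: 15.0
```

>>> move_arm:
  motion: "-1 0 0 -.02 0;-1 0 0 -.03 0;-1 0 0 -.03 .03;-1 0 0 -.03 .065;-1 0 0 -.03 .1;-1 0 0 -.03 .135;-1 0 0 -.03 .17;-1 0 0 -.03 .205;-1 0 0 -.03 .24;-1 0 0 -.03 .275;-1 0 0 -.03 .31;-1 0 0 -.03 .345"

```text
time: 41.8
position: [0.5345, -0.2989, 0.0956]
tool_rot: [0.997, 0.072, -0.0, -0.0]
ft_force: [-0.2, 0.1, -1.6]
grip_width: 0.0316
grip_force: 15.0
```

>>> move_arm:
  motion: "-1 0 0 0 .035;-1 0 0 0 .07;-1 0 0 0 .105;-1 0 0 0 .14;-1 0 0 0 .175;-1 0 0 0 .21;-1 0 0 0 .245;-1 0 0 0 .28;-1 0 0 0 .315;-1 0 0 0 .35;-1 0 0 0 .385;-1 0 0 0 .42"

```text
time: 42.8
position: [0.5346, -0.2989, 0.0956]
tool_rot: [0.832, -0.554, -0.0, -0.0]
ft_force: [-0.1, -0.0, -3.4]
grip_width: 0.0315
grip_force: 15.0
```

>>> move_arm:
  motion: "-1 0 0 0 .035;-1 0 0 0 .07;-1 0 0 0 .1;-1 0 0 0 .109;-1 0 0 0 .109;-1 0 0 0 .109"

```text
time: 43.3
position: [0.5346, -0.2989, 0.0956]
tool_rot: [0.728, -0.686, -0.0, 0.0]
ft_force: [-0.4, 0.2, -2.3]
grip_width: 0.0315
grip_force: 15.0
```

```bash
python3 - <<'E'
from h import *
go(.5385,-.297,.09,-19.4)
# side view: tag below cap, ring & jar
p,d,m=snap('side','s25');X=cloud(m,d);H,S,V=hsv(p)
o=(H<14)&(S>150)&(V>90)&(X[...,1]<-.2)&(X[...,1]>-.5)&(X[...,0]>.4)&(X[...,0]<.62)
n,l,s,ce=cv2.connectedComponentsWithStats(o.astype(np.uint8))
for i in range(1,n):
    if s[i,4]>8: print('orange',ce[i].round(1),s[i,4],np.median(X[l==i],0).round(3))
g=(X[...,2]>.02)&(X[...,2]<.075)&(np.hypot(X[...,0]-.537,X[...,1]+.297)<.04);print(X[g].mean(0).round(4))
# bay centres from the ring in side view + yellow ticks
P=plane(m,*[a.astype(float) for a in np.mgrid[:384,:512][::-1]],0.)
y=(H>22)&(H<35)&(S>140)&(V>80)&(P[...,1]<-.2)&(P[...,1]>-.5)&(P[...,0]<.65)&(P[...,0]>.4)
n,l,s,ce=cv2.connectedComponentsWithStats(y.astype(np.uint8))
for i in range(1,n):
    if s[i,4]>8:
        q=P[l==i][:,:2];e=np.linalg.svd(q-q.mean(0))[2][0];print('tick',ce[i].round(),s[i,4],q.mean(0).round(4),np.degrees(np.arctan2(e[1],e[0])).round(1))
E
```

```text
pos [ 0.5346 -0.2989  0.0956] yang -176.6 q6 2.39 F [-0.4  0.2 -2.3] w 0.0315 gf 15.0 t 43.3 | shift [-0.009 -0.02   0.028] turn 0.127
orange [284.5 266. ] 36 [ 0.516 -0.305  0.093]
orange [294.  267.4] 24 [ 0.534 -0.316  0.092]
orange [229.1 279. ] 90 [ 0.414 -0.216  0.022]
orange [307.2 307.5] 35 [ 0.507 -0.427  0.07 ]
orange [311.4 314.8] 9 [ 0.511 -0.44   0.059]
orange [309.3 325.9] 87 [ 0.509 -0.44   0.029]
[ 0.5238 -0.3161  0.0478]
tick [311. 291.] 31 [ 0.5916 -0.313 ] -18.4
tick [321. 326.] 39 [ 0.5507 -0.4255] -21.8
```

>>> move_arm:
  motion: "-1 -.013 -.026 0 0;-1 -.013 -.026 .015 0;-1 -.013 -.026 .03 0;-1 -.013 -.026 .031 0;-1 -.013 -.026 .031 0;1 -.013 -.026 .031 0;1 -.013 -.026 .031 0;1 -.013 -.026 .031 0;1 -.013 -.026 .031 0;1 -.013 -.026 .031 0;1 -.013 -.026 .031 0;1 -.013 -.026 .031 0"

```text
time: 44.35
position: [0.5398, -0.2962, 0.0895]
tool_rot: [0.727, -0.686, 0.0, 0.0]
ft_force: [0.1, -0.9, 0.3]
grip_width: 0.0699
grip_force: 0.0
```

>>> move_arm:
  motion: "1 0 0 0 0;1 0 0 0 0;1 0 0 -.1 0;1 0 0 -.25 0;1 0 0 -.4 0;1 0 0 -.5 0;1 0 0 -.5 0;1 0 0 -.5 0"

```text
time: 45.02
position: [0.5405, -0.2966, 0.1909]
tool_rot: [0.727, -0.686, 0.002, -0.0]
ft_force: [0.4, -0.6, 0.3]
grip_width: 0.0872
grip_force: 0.0
```

```bash
python3 - <<'E'
from st import *
go(.53,-.325,.19,-19.4)
p,d,m=snap('wrist','w26')
streak('w26',.126,(.5385,-.297),.016,60,lambda H,S,V:(S<60)&(V>110))
streak('w26',.070,(.5035,-.4125),.029,110,lambda H,S,V:(V<90))
H,S,V=hsv(p);v,u=np.mgrid[:384,:512].astype(float);P=wplane(m,u,v,0.)[...,:2]
y=(H>20)&(H<36)&(S>130)&(V>90)&(P[...,1]<-.2)&(P[...,1]>-.5)&(P[...,0]<.65)&(P[...,0]>.4)
n,l,s,ce=cv2.connectedComponentsWithStats(y.astype(np.uint8))
for i in range(1,n):
    if s[i,4]>20:
        q=P[l==i];e=np.linalg.svd(q-q.mean(0))[2][0];print('tick',ce[i].round(),s[i,4],q.mean(0).round(4),np.degrees(np.arctan2(e[1],e[0])).round(1))
U=np.array([.943,-.332]);W=np.array([.332,.943])
L=(P-[.5197,-.3525]);a=L@U;b=L@W
for yy in(.06,-.06):
    rr=np.hypot(a,b-yy);k=(rr>.028)&(rr<.044)&(V>140)&(S<45)&(a>-.045);print('ring px',yy,k.sum())
    if k.sum()>60:
        Q=P[k];A=np.c_[2*Q,np.ones(len(Q))];s=np.linalg.lstsq(A,(Q**2).sum(1),rcond=None)[0];print(s[:2].round(4),np.sqrt(s[2]+s[:2]@s[:2]).round(4),'rel',(a[k].min().round(3),a[k].max().round(3),b[k].min().round(3),b[k].max().round(3)))
E
```

```text
pos [ 0.5405 -0.2966  0.1909] yang -176.7 q6 2.4 F [ 0.4 -0.6  0.3] w 0.0872 gf 0.0 t 45.02 | shift [0.139 0.061 0.005] turn 0.126
w26 centre [ 0.5343 -0.2933] n 1219 streak 47 [ 0.5311 -0.3002] line -160.6 c->mu -115.3 0.0076 len 0.0269
w26 centre [ 0.5077 -0.4094] n 2591 streak 175 [ 0.5091 -0.425 ] line -75.2 c->mu -85.1 0.0157 len 0.024
tick [248.  67.] 128 [ 0.5519 -0.4269] 160.7
tick [211. 155.] 117 [ 0.5924 -0.3134] 160.9
ring px 0.06 934
[ 0.5388 -0.2945] 0.036 rel (np.float64(-0.044), np.float64(0.039), np.float64(0.025), np.float64(0.104))
ring px -0.06 644
[ 0.498 -0.412] 0.0383 rel (np.float64(-0.044), np.float64(0.039), np.float64(-0.09), np.float64(-0.023))
```

>>> move_arm:
  motion: "1 -.1 0 0 0;1 -.18 0 0 0;1 -.18 0 0 0;1 -.18 0 0 0"

```text
time: 45.4
position: [0.537, -0.2588, 0.1883]
tool_rot: [0.728, -0.685, -0.001, 0.0]
ft_force: [0.9, -1.1, 0.7]
grip_width: 0.0872
grip_force: 0.0
```

```bash
python3 - <<'E'
from st import *
go(.53,-.325,.19,-19.4)
p,d,m=snap('wrist','w27')
streak('w27',.126,(.5385,-.297),.016,60,lambda H,S,V:(S<60)&(V>110))
H,S,V=hsv(p);v,u=np.mgrid[:384,:512].astype(float);P=wplane(m,u,v,.126)[...,:2]
k=np.hypot(P[...,0]-.539,P[...,1]+.2955)<.022;vv,uu=np.nonzero(k);print(uu.min(),uu.max(),vv.min(),vv.max(),uu.mean(),vv.mean())
for y in range(vv.min()-4,vv.max()+14,3): print(y,''.join('W' if S[y,x]<60 and V[y,x]>110 else 'O' if S[y,x]>150 and H[y,x]<18 and V[y,x]>120 else 'a' if H[y,x]<18 and S[y,x]>60 else 'd' if V[y,x]<60 else '.' for x in range(uu.min()-4,uu.max()+6,2)))
E
```

```text
pos [ 0.537  -0.2588  0.1883] yang -176.5 q6 2.45 F [ 0.9 -1.1  0.7] w 0.0872 gf 0.0 t 45.4 | shift [ 0.329  0.055 -0.009] turn 0.127
w27 centre [ 0.537  -0.2946] n 1272 streak 68 [ 0.5282 -0.2986] line -178.8 c->mu -156.1 0.0097 len 0.0299
225 277 131 182 251.41873278236915 156.65335169880623
127 .WW...aaaaaaaaaaaaaaaa...WW....
130 WW..a.aaaaaaaaaaaaaaaaa..WWW..W
133 WW...aaaaaaaaaaaaaaaaaaa..WW..W
136 WW.Oaaaaaaaa.....aaaaaaaa.WWWWW
139 W.Waaaaaa.WWWWWWWWW.aaaaaaWWWWW
142 W.OaaaaaWWWWWWWWWWWWWaaaaaaWWWW
145 WOaaaa.WWWWWWWWWWWWWWWWaaaaWWWW
148 W.aaaO....WWWWWWWWWWWWWaaaaWWWW
151 WWaaa....WOWWWWWWWWWWWWWaaaWWWW
154 .WaaaWW.W......WWWWWWWWWaaWWWWW
157 ..WaaWWWWW....aWWWWWWWWWOaWWWWW
160 ...aaWWWWWWWW.WWWWWWWWWWaWWWWWW
163 ....OWWWWWWWWWWWWWWWWWWWWWWWWWW
166 ......WWWWWWWWWWWWWWWWWWWWWWWWW
169 .......WWWWWWWWWWWWWWWWWWWWWWWW
172 .........WWWWWWWWWWW.WWWWWWWWWW
175 ............WWWWW...WWWWWWWWWWW
178 ....................WWWWWWWWWWW
181 ...................WWWWWWWWWWWW
184 WW................WWWWWWWWWWWWW
187 WWWWW.............WWWWWWWWWWWWW
190 WWWWWWWWW........WWWWWWWWWWWWWW
193 WWWWWWWWWWWWW...WWWWWWWWWWWWWWW
```

```bash
python3 - <<'E'
from st import *
for t,c0 in(('w24',(.5371,-.2975)),('w27',(.537,-.2946))):
    p,d,m=load(t);H,S,V=hsv(p);v,u=np.mgrid[:384,:512].astype(float);P=wplane(m,u,v,.126)[...,:2]
    # cap outline: filled white region hull
    k=(np.hypot(*(P-np.array(c0)).transpose(2,0,1))<.024)&(S<60)&(V>110)
    n,l,s,ce=cv2.connectedComponentsWithStats(cv2.morphologyEx(k.astype(np.uint8),cv2.MORPH_CLOSE,np.ones((7,7))))
    lab=l[tuple(np.round([np.mean(np.nonzero(np.hypot(*(P-np.array(c0)).transpose(2,0,1))<.006)[i]) for i in(0,1)]).astype(int))]
    ys,xs=np.nonzero(l==lab);print(t,s[lab],ce[lab].round(1))
    r=p[...,0].astype(float);sc=(r-p[...,2])  # red minus blue
    cc=np.array([ (xs.min()+xs.max())/2,(ys.min()+ys.max())/2]);rp=np.hypot(u-cc[0],v-cc[1])
    for rad in(13,15,17):
        w=np.where((rp<rad)&(sc>40),sc,0);q=P[w>0];ww=w[w>0];mu=np.average(q,axis=0,weights=ww);e=np.linalg.svd((q-mu)*np.sqrt(ww)[:,None],full_matrices=0)[2][0]
        dd=mu-P[int(cc[1]),int(cc[0])];e*=np.sign(e@dd);print(rad,len(q),'line',np.degrees(np.arctan2(e[1],e[0])).round(1),'c->mu',np.degrees(np.arctan2(dd[1],dd[0])).round(1))
E
```

```text
w24 [ 224  146   56   41 1396] [249.6 167.9]
13 93 line 129.9 c->mu 170.1
15 108 line 129.5 c->mu 162.8
17 125 line 130.1 c->mu 157.9
w27 [ 225  137   58   50 1817] [256.5 159.2]
13 51 line -16.6 c->mu -30.5
15 71 line -16.9 c->mu -30.8
17 96 line -9.0 c->mu -34.8
```

>>> move_arm:
  motion: "1 .15 .05 0 -.02;1 .3 .1 0 -.055;1 .45 .15 0 -.09;1 .6 .18 0 -.125;1 .7 .21 0 -.16;1 .753 .21 0 -.195;1 .753 .21 0 -.23;1 .753 .21 0 -.265;1 .753 .21 0 -.3;1 .753 .21 0 -.335;1 .753 .21 0 -.37;1 .753 .21 0 -.405"

```text
time: 46.45
position: [0.5043, -0.414, 0.1889]
tool_rot: [0.993, -0.117, -0.0, 0.0]
ft_force: [0.1, 0.3, -0.5]
grip_width: 0.0868
grip_force: 0.0
```

>>> move_arm:
  motion: "1 0 0 0 -.035;1 0 0 0 -.07;1 0 0 0 -.105;1 0 0 0 -.14;1 0 0 0 -.175;1 0 0 0 -.21;1 0 0 0 -.245;1 0 0 0 -.28;1 0 0 0 -.303;1 0 0 0 -.303;1 0 0 0 -.303"

```text
time: 47.37
position: [0.5044, -0.4137, 0.1891]
tool_rot: [0.938, 0.347, -0.0, 0.0]
ft_force: [-0.4, -0.3, -0.9]
grip_width: 0.0872
grip_force: 0.0
```

```bash
python3 - <<'E'
from st import *
go(.504,-.4115,.043,-49)
p,d,m=snap('wrist','w28')
streak('w28',.070,(.504,-.4115),.029,110,lambda H,S,V:(V<100)&(S<110))
p,d,m=snap('side','s28');X=cloud(m,d);H,S,V=hsv(p)
o=(H<14)&(S>150)&(V>90)&(X[...,1]<-.36)&(X[...,1]>-.5)&(X[...,0]>.4)&(X[...,0]<.62)
n,l,s,ce=cv2.connectedComponentsWithStats(o.astype(np.uint8))
for i in range(1,n):
    if s[i,4]>8: print('orange',ce[i].round(1),s[i,4],np.median(X[l==i],0).round(4))
g=(X[...,2]>.064)&(X[...,2]<.074)&(np.hypot(X[...,0]-.504,X[...,1]+.4115)<.04);print('lid',X[g].mean(0).round(4),cv2.minEnclosingCircle((X[g][:,:2]*1000).astype(np.float32)))
E
```

```text
pos [ 0.5044 -0.4137  0.1891] yang -49.4 q6 0.0 F [-0.4 -0.3 -0.9] w 0.0872 gf 0.0 t 47.37 | shift [ 0.006 -0.009  0.73 ] turn -0.002
w28 centre [ 0.5098 -0.4089] n 2693 streak 167 [ 0.5091 -0.425 ] line -74.0 c->mu -92.7 0.0162 len 0.0238
orange [308.3 309.4] 47 [ 0.5083 -0.4307  0.069 ]
orange [309.4 325.8] 88 [ 0.5091 -0.4399  0.0291]
lid [ 0.5008 -0.4146  0.0688] ((501.6031188964844, -412.54229736328125), 30.422119140625)
```

>>> move_arm:
  motion: "1 .006 -.005 .15 0;1 .006 -.005 .32 0;1 .006 -.005 .48 0;1 .006 -.005 .62 0;1 .006 -.005 .7 0;1 .006 -.005 .73 0;1 .006 -.005 .73 0;1 .006 -.005 .73 0;-1 .006 -.005 .73 0;-1 .006 -.005 .73 0;-1 .006 -.005 .73 0;-1 .006 -.005 .73 0"
  newtons: 20

```text
time: 48.47
position: [0.5053, -0.412, 0.0446]
tool_rot: [0.937, 0.348, 0.0, 0.001]
ft_force: [-0.2, 0.2, -0.4]
grip_width: 0.0682
grip_force: 0.0
```

>>> move_arm:
  motion: "-1 0 0 0 0;-1 0 0 0 0;-1 0 0 0 0;-1 0 0 0 0"

```text
time: 48.8
position: [0.5052, -0.4119, 0.044]
tool_rot: [0.937, 0.348, 0.0, 0.001]
ft_force: [1.2, 0.1, 2.6]
grip_width: 0.0569
grip_force: 20.0
```

>>> move_arm:
  motion: "-1 0 0 -.02 0;-1 -.011 -.026 -.03 0;-1 -.011 -.026 -.03 -.03;-1 -.011 -.026 -.03 -.065;-1 -.011 -.026 -.03 -.1;-1 -.011 -.026 -.03 -.135;-1 -.011 -.026 -.03 -.17;-1 -.011 -.026 -.03 -.205;-1 -.011 -.026 -.03 -.24;-1 -.011 -.026 -.03 -.275;-1 -.011 -.026 -.03 -.305;-1 -.011 -.026 -.03 -.317"

```text
time: 49.8
position: [0.4987, -0.4081, 0.0489]
tool_rot: [0.656, 0.755, 0.0, -0.001]
ft_force: [0.1, -0.4, -2.6]
grip_width: 0.0573
grip_force: 20.0
```

>>> move_arm:
  motion: "-1 0 0 0 0;-1 0 0 .015 0;-1 0 0 .03 0;-1 0 0 .031 0;1 0 0 .031 0;1 0 0 .031 0;1 0 0 .031 0;1 0 0 .031 0;1 0 0 .031 0;1 0 0 .031 0;1 0 0 .031 0"

```text
time: 50.72
position: [0.4997, -0.409, 0.0432]
tool_rot: [0.657, 0.754, -0.0, -0.0]
ft_force: [-0.4, 0.3, 1.3]
grip_width: 0.0861
grip_force: 0.0
```

>>> move_arm:
  motion: "1 0 0 0 0;1 0 0 -.1 0;1 0 0 -.3 0;1 0 0 -.5 0;1 0 0 -.7 0;1 0 0 -.8 0;1 0 0 -.8 0;1 0 0 -.8 0"

```text
time: 51.38
position: [0.5003, -0.4095, 0.2049]
tool_rot: [0.657, 0.754, -0.0, 0.002]
ft_force: [-0.4, 0.7, -0.9]
grip_width: 0.0874
grip_force: 0.0
```

```bash
python3 - <<'E'
from st import *
go(.6,-.35,.2,-90)
p,d,m=snap('wrist','w29')
streak('w29',.070,(.499,-.4095),.029,110,lambda H,S,V:(V<100)&(S<110))
p,d,m=snap('side','s29');X=cloud(m,d);H,S,V=hsv(p)
for n,c,lo,hi in(('jar',(.499,-.4095),.062,.074),):
    g=(X[...,2]>.064)&(X[...,2]<.074)&(np.hypot(X[...,0]-c[0],X[...,1]-c[1])<.04);print('lid',X[g].mean(0).round(4),cv2.minEnclosingCircle((X[g][:,:2]*1000).astype(np.float32)))
E
```

```text
pos [ 0.5003 -0.4095  0.2049] yang 7.8 q6 -1.0 F [-0.4  0.7 -0.9] w 0.0874 gf 0.0 t 51.38 | shift [0.227 0.535 0.025] turn -0.456
w29 centre [ 0.498  -0.4078] n 2371 streak 149 [ 0.5134 -0.4131] line -18.9 c->mu -18.9 0.0163 len 0.0229
lid [ 0.4955 -0.4116  0.0689] ((498.4013671875, -409.71746826171875), 30.83045768737793)
```

>>> move_arm:
  motion: "1 .1 .2 0 .035;1 .227 .4 0 .07;1 .227 .535 0 .105;1 .227 .535 0 .14;1 .227 .535 0 .175;1 .227 .535 0 .21;1 .227 .535 0 .245;1 .227 .535 0 .28;1 .227 .535 0 .315;1 .227 .535 0 .35;1 .227 .535 0 .385;1 .227 .535 0 .42"

```text
time: 52.48
position: [0.5983, -0.3484, 0.2]
tool_rot: [0.982, 0.19, -0.002, -0.002]
ft_force: [-0.4, -0.7, 0.2]
grip_width: 0.0872
grip_force: 0.0
```

>>> move_arm:
  motion: "1 0 0 0 .035;1 0 0 0 .07;1 0 0 0 .1;1 0 0 0 .12;1 0 0 0 .123;1 0 0 0 .123"

```text
time: 52.98
position: [0.5986, -0.3487, 0.2008]
tool_rot: [1.0, 0.001, -0.002, -0.001]
ft_force: [-0.2, -0.4, 0.1]
grip_width: 0.0869
grip_force: 0.0
```

```bash
python3 - <<'E'
from st import *
go(.6,-.35,.2,-90)
p,d,m=snap('wrist','w30');print(np.round(m['position'],3))
streak('w30',.070,(.499,-.4095),.029,110,lambda H,S,V:(V<100)&(S<110))
H,S,V=hsv(p);v,u=np.mgrid[:384,:512].astype(float)
o=(H<16)&(S>140)&(V>80)
n,l,s,ce=cv2.connectedComponentsWithStats(o.astype(np.uint8))
for i in range(1,n):
    if s[i,4]<15: continue
    k=l==i
    print(ce[i].round(),s[i],'z.03',wplane(m,u[k],v[k],.03).mean(0)[:2].round(4),'z.04',wplane(m,u[k],v[k],.04).mean(0)[:2].round(4),'z.126',wplane(m,u[k],v[k],.126).mean(0)[:2].round(4),'hsv',H[k].mean().round(),S[k].mean().round(),V[k].mean().round())
E
```

```text
pos [ 0.5986 -0.3487  0.2008] yang -89.8 q6 0.88 F [-0.2 -0.4  0.1] w 0.0869 gf 0.0 t 52.98 | shift [0.007 0.007 0.004] turn 0.001
[ 0.677 -0.348  0.382]
w30 centre [ 0.5015 -0.4053] n 1814 streak 114 [ 0.5156 -0.4137] line -20.2 c->mu -30.6 0.0164 len 0.024
[503.  53.] [ 492    0   20  114 1822] z.03 [ 0.8023 -0.7383] z.04 [ 0.7987 -0.7272] z.126 [ 0.768  -0.6317] hsv 14.0 176.0 114.0
[215. 205.] [202 195  25  22 324] z.03 [ 0.5588 -0.3028] z.04 [ 0.5621 -0.3041] z.126 [ 0.5909 -0.3151] hsv 10.0 231.0 100.0
[206. 229.] [184 215  42  36 829] z.03 [ 0.5259 -0.2901] z.04 [ 0.5302 -0.2917] z.126 [ 0.567  -0.3058] hsv 12.0 229.0 106.0
[305. 237.] [293 221  23  38 344] z.03 [ 0.5153 -0.4195] z.04 [ 0.5199 -0.4175] z.126 [ 0.5593 -0.4   ] hsv 12.0 241.0 134.0
[510. 241.] [507 232   5  16  35] z.03 [ 0.4859 -0.8202] z.04 [ 0.4913 -0.8068] z.126 [ 0.5379 -0.6913] hsv 15.0 145.0 154.0
[198. 253.] [195 249   6   9  40] z.03 [ 0.4905 -0.2769] z.04 [ 0.4958 -0.2789] z.126 [ 0.5413 -0.2963] hsv 14.0 239.0 211.0
[164. 300.] [156 295  16   9  55] z.03 [ 0.4085 -0.2187] z.04 [ 0.4161 -0.2224] z.126 [ 0.4816 -0.2539] hsv 0.0 146.0 123.0
```

>>> move_arm:
  motion: "-1 0 0 -.25 0;-1 0 0 -.5 0;-1 -.1 -.2 -.5 0;-1 -.2 -.4 -.5 0;-1 -.3 -.6 -.5 0;-1 -.3 -.8 -.5 0;-1 -.3 -1 -.5 0;-1 -.3 -1 -.5 0"

```text
time: 53.7
position: [0.5372, -0.143, 0.3032]
tool_rot: [1.0, 0.004, -0.001, -0.002]
ft_force: [-0.3, -0.1, -0.4]
grip_width: 0.0422
grip_force: 0.0
```

>>> move_arm:
  motion: "-1 -.1 -.2 0 0;-1 -.2 -.4 0 0;-1 -.3 -.6 0 0;-1 -.3 -.8 0 0;-1 -.3 -1 0 0;-1 -.3 -1 0 0"

```text
time: 54.2
position: [0.4772, 0.056, 0.3032]
tool_rot: [1.0, 0.004, -0.001, -0.002]
ft_force: [1.5, -0.8, -0.7]
grip_width: 0.0036
grip_force: 0.0
```

>>> move_arm:
  motion: "-1 -.1 -.2 0 0;-1 -.2 -.4 0 0;-1 -.3 -.6 0 0;-1 -.3 -.8 0 0;-1 -.3 -1 0 0;-1 -.3 -1 0 0"

```text
time: 54.7
position: [0.4182, 0.2555, 0.3033]
tool_rot: [1.0, 0.004, 0.001, -0.002]
ft_force: [0.5, -0.3, -0.4]
grip_width: 0.0004
grip_force: 0.0
```

```bash
python3 - <<'E'
from h import *
go(.44,.385,.142,-90)
p,d,m=snap('top','t31');X=cloud(m,d);z=X[...,2];H,S,V=hsv(p)
for n,c,lo,hi,R0 in(('jar',(.499,-.4095),.064,.076,.04),('cap',(.539,-.2955),.118,.129,.03),('bottle side',(.539,-.2955),.02,.08,.035)):
    g=(z>lo)&(z<hi)&(np.hypot(X[...,0]-c[0],X[...,1]-c[1])<R0);P=X[g];print(n,len(P),P.mean(0).round(4),np.round(cv2.minEnclosingCircle((P[:,:2]*1000).astype(np.float32))[0],1))
g=(z>.055)&(z<.3)&(abs(X[...,1])<.13)&(X[...,0]>.6)&(X[...,0]<.76)
for y in(.091,.029,-.033,-.095):
    q=X[g&(abs(X[...,1]-y)<.03)];print('cup',y,'zmax',np.percentile(q[:,2],99).round(3),q[q[:,2]>.15].mean(0).round(3) if (q[:,2]>.15).any() else '')
f=np.load('pics/t22.npz');X=cloud(m,f['d']);g=(X[...,2]>.13)&(X[...,2]<.2)&(X[...,1]>.25)&(X[...,1]<.56)&(X[...,0]>.4)&(X[...,0]<.53)
P=X[g][:,:2];
for a in np.arange(.27,.52,.03):
    q=P[abs(P[:,1]-a)<.015]; print(round(a,2),len(q),np.percentile(q[:,0],3).round(4) if len(q)>5 else '')
E
```

```text
pos [0.4182 0.2555 0.3033] yang -89.5 q6 1.88 F [ 0.5 -0.3 -0.4] w 0.0004 gf 0.0 t 54.7 | shift [ 0.114 -0.644  0.809] turn 0.003
jar 369 [ 0.4993 -0.4076  0.0707] [ 499.8 -408.2]
cap 79 [ 0.5381 -0.2936  0.1255] [ 539.8 -296.4]
bottle side 124 [ 0.529  -0.2816  0.0518] [ 539.4 -296. ]
cup 0.091 zmax 0.188 [0.676 0.095 0.173]
cup 0.029 zmax 0.19 [0.687 0.034 0.181]
cup -0.033 zmax 0.19 [ 0.681 -0.027  0.181]
cup -0.095 zmax 0.085 
0.27 0 
0.3 0 
0.33 44 0.5011
0.36 180 0.4902
0.39 173 0.4881
0.42 155 0.4902
0.45 167 0.4939
0.48 163 0.4932
0.51 0
```

```bash
python3 - <<'E'
from h import *
p,d,m=load('top1')
for u,v in((68,205),(83.8,204.8),(99,203),(48,207),(131,202)): print(u,v,plane(m,u,v,.188).round(4))
E
```

```text
68 205 [0.4936 0.4191 0.188 ]
83.8 204.8 [0.4934 0.3819 0.188 ]
99 203 [0.497  0.3462 0.188 ]
48 207 [0.4898 0.4659 0.188 ]
131 202 [0.498  0.2707 0.188 ]
```

>>> move_arm:
  motion: "-1 0 -.2 0 0;-1 0 -.4 0 0;-1 0 -.61 0 0;-1 0 -.61 .2 0;-1 0 -.61 .4 0;-1 0 -.61 .6 0;-1 0 -.61 .75 0;-1 0 -.61 .8 0;-1 0 -.61 .8 0;-1 0 -.61 .8 0"

```text
time: 55.58
position: [0.4196, 0.3717, 0.1437]
tool_rot: [1.0, 0.0, 0.0, 0.0]
ft_force: [-0.5, 0.2, -0.3]
grip_width: 0.0007
grip_force: 0.0
```

>>> move_arm:
  motion: "-1 .05 0 0 0;-1 .1 0 0 0;-1 .15 0 0 0;-1 .2 0 0 0;-1 .25 0 0 0;-1 .3 0 0 0;-1 .35 0 0 0;-1 .4 0 0 0;-1 .45 0 0 0;-1 .5 0 0 0;-1 .53 0 0 0;-1 .55 0 0 0"

```text
time: 56.58
position: [0.5293, 0.3724, 0.143]
tool_rot: [1.0, 0.001, 0.0, 0.0]
ft_force: [-2.1, 0.6, 0.3]
grip_width: 0.0005
grip_force: 0.7
```

```bash
python3 - <<'E'
from h import *
go(.55,.378,.142,-90)
p,d,m=snap('side','s32');X=cloud(m,d);z=X[...,2]
g=(z>.1)&(z<.25)&(X[...,1]>.2)&(X[...,1]<.5)&(X[...,0]>.45)&(X[...,0]<.75);print(np.percentile(X[g],[2,50,98],axis=0).round(3))
p,d,m=load('s22');X=cloud(m,d)
g=(X[...,2]>.02)&(X[...,2]<.11)&(X[...,1]>.25)&(X[...,1]<.5)&(X[...,0]>.45)&(X[...,0]<.75);print('lower front x',np.percentile(X[g][:,0],[1,3,10]).round(3))
E
```

```text
pos [0.5293 0.3724 0.143 ] yang -89.9 q6 2.01 F [-2.1  0.6  0.3] w 0.0005 gf 0.7 t 56.58 | shift [ 0.104 -0.028  0.005] turn 0.0
[[0.495 0.284 0.103]
 [0.635 0.299 0.18 ]
 [0.745 0.481 0.246]]
lower front x [0.571 0.574 0.579]
```

>>> move_arm:
  motion: "-1 .04 0 0 0;-1 .08 0 0 0;-1 .1 0 0 0;-1 .12 0 0 0;-1 .14 0 0 0;-1 .15 0 0 0;-1 .16 0 0 0"

```text
time: 57.22
position: [0.5605, 0.3725, 0.1433]
tool_rot: [1.0, 0.001, -0.0, 0.0]
ft_force: [-1.6, 1.1, 1.2]
grip_width: 0.0001
grip_force: 0.6
```

>>> move_arm:
  motion: "-1 .01 0 0 0;-1 .02 0 0 0;-1 .02 0 0 0"

```text
time: 57.47
position: [0.5648, 0.3725, 0.1433]
tool_rot: [1.0, 0.001, 0.0, 0.0]
ft_force: [-1.2, -0.5, -0.5]
grip_width: 0.0005
grip_force: 0.2
```

Still sliding; push on gently until the force rises.

>>> move_arm:
  motion: "-1 .015 0 0 0;-1 .03 0 0 0;-1 .045 0 0 0;-1 .06 0 0 0;-1 .06 0 0 0"

```text
time: 57.88
position: [0.5698, 0.3725, 0.1433]
tool_rot: [1.0, 0.001, -0.007, 0.001]
ft_force: [-14.2, 0.2, 8.5]
grip_width: 0.0003
grip_force: 7.2
```

>>> move_arm:
  motion: "-1 .01 0 0 0;-1 .02 0 0 0;-1 .025 0 0 0"

```text
time: 58.13
position: [0.5695, 0.3724, 0.1433]
tool_rot: [1.0, 0.002, -0.012, 0.002]
ft_force: [-25.8, 0.5, 15.1]
grip_width: 0.0004
grip_force: 12.9
```

>>> move_arm:
  motion: "-1 -.05 0 0 0;-1 -.2 0 0 0;-1 -.4 0 0 0;-1 -.6 0 0 0;-1 -.8 0 -.2 0;-1 -.8 0 -.4 0;-1 -.8 0 -.5 0;-1 -.8 0 -.5 0;-1 -.8 0 -.5 0"

```text
time: 58.88
position: [0.4233, 0.3732, 0.2461]
tool_rot: [1.0, 0.001, 0.003, -0.002]
ft_force: [0.0, -0.1, -0.2]
grip_width: 0.0004
grip_force: 0.0
```

```bash
python3 - <<'E'
from h import *
go(.42,.37,.25,-90)
p,d,m=snap('top','t33');X=cloud(m,d);z=X[...,2]
for n,c,lo,hi,R0 in(('jar',(.499,-.4095),.064,.076,.045),('cap',(.539,-.2955),.118,.129,.03)):
    g=(z>lo)&(z<hi)&(np.hypot(X[...,0]-c[0],X[...,1]-c[1])<R0);P=X[g];print(n,len(P),P.mean(0).round(4),np.round(cv2.minEnclosingCircle((P[:,:2]*1000).astype(np.float32))[0],1))
g=(z>.055)&(z<.3)&(abs(X[...,1])<.13)&(X[...,0]>.6)&(X[...,0]<.76)
for y in(.091,.029,-.033,-.095):
    q=X[g&(abs(X[...,1]-y)<.03)];print('cup',y,'zmax',np.percentile(q[:,2],99).round(3))
print('tools left lying:',((z>.01)&(z<.05)&(X[...,0]>.36)&(X[...,0]<.62)&(X[...,1]>-.1)&(X[...,1]<.25)).sum())
s,ds,ms=snap('side','s33');Y=cloud(ms,ds);H,S,V=hsv(s);P=Y
for nm,c in(('red',((H<6)|(H>174))&(S>80)&(V>40)),('green',(H>45)&(H<85)&(S>50)&(V>40))):
    q=Y[c&(abs(Y[...,1])<.13)&(Y[...,0]>.6)&(Y[...,0]<.75)];print(nm,len(q),np.median(q,0).round(3) if len(q) else '')
H,S,V=hsv(p);o=(H<16)&(S>140)&(V>45)&(z>.062)&(z<.08)&(np.hypot(X[...,0]-.499,X[...,1]+.409)<.035);q=X[o];dd=q.mean(0)[:2]-[.4995,-.4085];print('jar streak',len(q),np.degrees(np.arctan2(dd[1],dd[0])))
E
```

```text
pos [0.4233 0.3732 0.2461] yang -89.9 q6 2.09 F [ 0.  -0.1 -0.2] w 0.0004 gf 0.0 t 58.88 | shift [-0.016  0.016 -0.02 ] turn 0.001
jar 373 [ 0.4992 -0.4077  0.0709] [ 498.8 -408.8]
cap 74 [ 0.538  -0.294   0.1255] [ 539.6 -296.3]
cup 0.091 zmax 0.189
cup 0.029 zmax 0.189
cup -0.033 zmax 0.191
cup -0.095 zmax 0.085
tools left lying: 0
red 0 
green 2 [0.664 0.008 0.047]
jar streak 26 -18.079189006095564
```

```bash
python3 -c "
from rig import robot;print(robot.hand_in())"
```

```text
the job is handed in; nothing more can be done
None
```

The job is handed in, with no verdict returned: the three long tools on the shelf (shoehorn, red and green brushes) stand in cups, the bottle and jar are within about 2 mm of their bay centres with tags within about 2° of facing the reader (the bottle's is least certain), and the drawer was pushed shut; I dropped the shoehorn once and picked it up again.

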